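# Run the middle-size cups through the steriliser

## Robot

A 6-joint arm with a two-finger parallel gripper is mounted at the origin on the work surface. World frame = base frame: x ahead of the robot, y to its left, z up, the work surface at z = 0. Lengths are in m, angles in rad, forces in N, time in s.
With the tool pointing down it reaches from about 0.3 to 0.875 m from the base axis. Payload 6.4 kg.
Tool frame: the origin (TCP) lies on the centre line of the jaws, within the pads' length; the fingertips stand 8 mm ahead of it and the grasp point (between the pads) lies 11 mm behind it (tip_extent is the z of the fingertips in the tool frame, in m); z points along the fingers, y is the line along which they close (so a half turn about z gives the same grasp; the last joint's range is limited). The gripper opens to 85 mm and grips with 20 to 120 N. Pads are 22 mm wide; open, the fingers measure 114 mm over their backs; the gripper's body (76 mm by 85 mm) begins 54 mm behind the grasp point. The pads swing forward as they close: fully open they stand 13 mm farther back than shut.
Start: joints at [-1.524, 0.181, 1.607, -0, 1.354, -0.206], TCP at [0.144, -0.557, 0.239] pointing down, gripper open.
Joint ranges: [-2.99, 2.99], [-0.89, 2.07], [0.3, 2.58], [-1.14, 4.28], [0, 2.63], [-3.12, 3.12]. Speed limits (rad/s): [2.57, 2.57, 3.01, 3.14, 3.14, 3.14].

## Interface

Orientations are given as a unit quaternion [w, x, y, z].
In Python, from bench import observe, read_camera, camera_model, finish_job, tip_extent gives the robot as it stands. The module is installed in compiled form; this text tells all that it offers.
- The arm moves only by the tool step_arm, never from a script. Its arguments are lists of equal length, an entry for each row: "dp": the shift along the tool's x, y, z normalised to -1 to 1, where 1 is 20 cm, a list of three; "dr": the turn, a rotation vector about the tool's x, y, z normalised to -1 to 1, where 1 is pi/2 rad, a list of three; "jaw": the closure, from -1 (fully open) to 1 (shut). A call has 1 to 20 rows; each row is the pose to reach, as a shift and turn from the pose commanded when the call began, along the tool's axes at that moment; what a row does not reach only later rows make up. A row lasts 1/12 s, in which the tool goes at most 41.7 mm and 7.16 degrees, less where a joint would pass 70% of its speed; a pose out of reach is approached as far as the arm can. A call with a number of a shift or a turn outside -1 to 1 is refused whole. A call with a gripper value outside its range is refused whole. The fingers move at their own pace and stop on an object; "squeeze" is the grip in N (left out, the last holds). Time passes only in rows, so rows that repeat a pose let the fingers close. It gives the time, the measured TCP pose, the force, the opening and the grip force at its end, in the units of the state.
- observe(): the state, without advancing time (a new reading comes with each control period).
- read_camera(name): name is "scene" or "top" or "wrist"; returns the picture (420x560x3 uint8, blue, green, red); there is no depth.
- camera_model(name): a dict with "fx", "fy", "cx", "cy" (pixels), "world_to_cam" (4x4, takes a point from world to camera coordinates); the wrist camera has in their place "mount" (4x4, takes a point from camera to tool coordinates, whose origin is the TCP and whose axes are the flange's). Camera axes: x right, y down, z forward; pixel columns grow to the right and rows downward; lengths in m; the calibration is good to about 2 mm. A picture is of the moment at which its call begins: read the wrist's pose just before it. camera_model takes no time and is no camera call.
- finish_job(): hands the job in; it is judged then, once.
The state is a dict: "clock": time; "q": joint angles; "qvel": joint speeds; "tau": joint torques, N m; "tool_pos": TCP position; "tcp_rot": TCP orientation; "wrist_force": force on the tool from outside, world axes, zero at the start; "moment": the same for the moment, N m; "finger_gap": opening from 0.0 (shut) to 1.0 (fully open); "gripper_force": force on a finger pad.
Only numpy, scipy, OpenCV 4.12 (cv2) and the standard library are available. Lean on these libraries where they do the work, as an engineer would, in place of code of your own. Each camera call takes 0.05 s, during which the arm holds its last target. There are 200 camera calls.

## Task

Switch the countertop steriliser off with its selector (the dash), then raise its sash all the way, draw the tray out and stand every middle-size steel cup (54 mm across) upside down on it, as they stand now; leave the wider and slimmer cups, the jar, the bowl and the spatula where they are. Then push the tray fully home, lower the sash fully, and only then turn the selector to the three-dot mark. Cups may get nudged on the way, so check before you let it run.

Things in the scene. Friction and masses are not known exactly. Their poses are not given: they have to be found in the camera images.
- cup_mid1: plain stainless steel cup standing upside down (mouth on the counter), a straight cylinder 54 mm in diameter and 60 mm tall, about 90 g; origin at the centre of its underside, z up. Middle size: to be loaded. Two or three of this size are present (None from the start: absent).
- cup_mid2: plain stainless steel cup standing upside down (mouth on the counter), a straight cylinder 54 mm in diameter and 60 mm tall, about 90 g; origin at the centre of its underside, z up. Middle size: to be loaded. Two or three of this size are present (None from the start: absent).
- cup_mid3: plain stainless steel cup standing upside down (mouth on the counter), a straight cylinder 54 mm in diameter and 60 mm tall, about 90 g; origin at the centre of its underside, z up. Middle size: to be loaded. Two or three of this size are present (None from the start: absent).
- cup_wide1: plain stainless steel cup standing upside down (mouth on the counter), a straight cylinder 64 mm in diameter and 60 mm tall, about 105 g; origin at the centre of its underside, z up. Too wide: stays on the counter.
- cup_wide2: plain stainless steel cup standing upside down (mouth on the counter), a straight cylinder 64 mm in diameter and 60 mm tall, about 105 g; origin at the centre of its underside, z up. Too wide: stays on the counter.
- cup_slim1: plain stainless steel cup standing upside down (mouth on the counter), a straight cylinder 44 mm in diameter and 60 mm tall, about 75 g; origin at the centre of its underside, z up. Too slim: stays on the counter.
- cup_slim2: plain stainless steel cup standing upside down (mouth on the counter), a straight cylinder 44 mm in diameter and 60 mm tall, about 75 g; origin at the centre of its underside, z up. Too slim: stays on the counter.
- selector (a joint): dial angle, grows clockwise seen from above. Five sprung detents 45 degrees apart: off (a dash) 0, one dot 0.785, two dots 1.571, three dots 2.356, four dots 3.142 rad; stops at -0.12 and 3.26. Let go between two, it snaps to the nearer; the ridge half way takes about 0.1 N m. Starts on one or two dots. Facing the sash, off points left, two dots to the back, four dots right.
- selector_grip (a point): on the dial's axis at the height to grip it with the tool down; turns with it. Upright grey bar grip 46 mm long (x axis, towards the end with the white pointer line on top), 14 mm thick (y), from 13 mm above to 17 mm below this point, on a black round base 60 mm across on the steriliser's roof. The dark dash and dots are on the roof, 40 mm from the axis.
- sash (a joint): height of the clear front sash above its closed position, 0 = fully down, 0.10 = fully up (end stops). It stays where it is left; it is counterbalanced: moving it takes about 6 N up or down. Starts at most 15 mm open.
- sash_handle (a point): grip point of the sash's handle: upright black bar on the sash's top edge, 90 mm long (y), 14 mm thick (x), from 15 mm above to 25 mm below this point; the roof is 27 mm below it when the sash is down. x points into the steriliser, z up; moves with the sash. Sash 262 mm wide between 260 mm tall posts; its lower edge is 30 mm above the counter when down.
- tray (a joint): how far the tray is drawn out, 0 = fully home, 0.18 = fully out (end stops). About 2 N of friction; stays where it is left. Starts at most 20 mm out.
- tray_floor (a point): centre of the aluminium tray's flat floor, 12 mm above the counter; inside 117 mm (x) by 252 mm (y), rim 8 mm high. x points into the steriliser (the tray comes out along -x), y along the sash, z up; moves with the tray. Home, this point is 92 mm behind the sash; fully out, 88 mm in front of it.
- tray_handle (a point): grip point of the tray's upright black handle: a post 20 mm (x) by 14 mm (y), from 14 mm above to 56 mm below this point, 155 mm in front of the tray's centre, so 63 mm in front of the sash when home. Same axes as the tray.
- steriliser: fixed countertop steriliser: cabinet 290 mm wide (y), 170 mm deep (x), 140 mm high, clear sides and roof edges, steel back and middle of the roof; origin on the counter below its centre, front (sash, tray) facing its -x. The dial's axis is 30 mm behind the centre.
- clip_jar: bystander: glass jar with clip-on lid, 86 mm wide, 107 mm tall, origin under its centre
- lime_bowl: bystander: terracotta bowl, 120 mm across, 50 mm tall, origin under its centre
- spatula: bystander: wooden spatula 250 mm long lying on the counter
Things that resemble listed ones, but are neither listed nor needed, are in the scene too. Leave any pink look-alike of the cup_slim1 alone.

How it is judged:
By the outcome, as a careful person would: the job done as asked, in the order asked, and still so for the second after the job is handed in, with the robot touching nothing.
Of cup_mid1, cup_mid2, cup_mid3 only 2 to 3 are there at a start; the rules pass over those that are not, and their reading is None.
At some moment in a run one of cup_mid1, cup_mid2, cup_mid3 may be knocked a few centimetres aside while the robot is not near it.
It also fails if it takes over 208 s, if anything falls off the work surface, if the arm or the gripper's body presses on something with over 40 N, if the wrist force passes 120 N, or if a joint passes its speed limit or range.

## Working session

There is one attempt and no reset: what is moved stays moved. The work goes in short steps, Python scripts to look and compute and a tool call to move; the robot and the scene stay as the last step left them, time stands still between calls to the robot, and variables do not carry over. Pictures are saved under pics/ and viewed, at most 14 in all, crops included, and the job is handed in when it is done.

Besides the shell and the picture viewer there is one more tool, called by a JSON object that holds its "op" and its "data", one argument or row to a line. step_arm: Moves the arm, as the interface text tells. Scaled input: -1 to 1 covers 20 cm each way for a shift and pi/2 rad each way for a turn. Its arguments: {"type":"object","properties":{"dp":{"type":"array"},"dr":{"type":"array"},"jaw":{"type":"array"},"squeeze":{"type":"number"}},"required":["dp","dr","jaw"]}

```bash
mkdir -p pics
cat > h.py <<'E'
import numpy as np, cv2
from scipy.spatial.transform import Rotation as R
from bench import *
def rot(q): return R.from_quat([q[1],q[2],q[3],q[0]])
def cam(name):
    m=camera_model(name)
    K=np.array([[m['fx'],0,m['cx']],[0,m['fy'],m['cy']],[0,0,1.]])
    if 'world_to_cam' in m: W=np.array(m['world_to_cam'])
    else:
        o=observe();T=np.eye(4);T[:3,:3]=rot(o['tcp_rot']).as_matrix();T[:3,3]=o['tool_pos']
        W=np.linalg.inv(T@np.array(m['mount']))
    return K,W
def px2w(K,W,uv,z):
    d=W[:3,:3].T@np.linalg.inv(K)@np.array([uv[0],uv[1],1.]);c=-W[:3,:3].T@W[:3,3]
    return c+d*(z-c[2])/d[2]
def w2px(K,W,p):
    q=K@(W[:3,:3]@np.asarray(p)+W[:3,3]);return q[:2]/q[2]
E
python3 - <<'E'
from h import *
o=observe();print(o,tip_extent() if callable(tip_extent) else tip_extent)
for n in('top','scene'):
    K,W=cam(n);print(n,K.round(1).tolist(),W.round(3).tolist())
    im=read_camera(n);cv2.imwrite(f'pics/{n}0.png',im);cv2.imwrite(f'pics/{n}0b.png',cv2.resize(im,(800,600),interpolation=cv2.INTER_CUBIC))
print(camera_model('wrist'))
E
```

```text
{'clock': 0.0, 'q': array([-1.52426955e+00,  1.81538445e-01,  1.60798224e+00,  1.60662132e-05,
        1.35378595e+00, -2.06308844e-01]), 'qvel': array([-1.27220309e-03,  1.08663088e-03, -4.00686580e-04, -1.33903403e-04,
        9.42838937e-05, -7.23812675e-04]), 'tau': array([-1.66342623e-03, -4.44863749e+01, -3.51339948e+01, -4.06907702e-04,
        9.15991492e-03,  1.31662566e-05]), 'tool_pos': array([ 0.14382861, -0.55618334,  0.23839804]), 'tcp_rot': array([-8.53632255e-04,  9.92019759e-01,  1.26079587e-01,  7.62113324e-05]), 'wrist_force': array([ 0.15402701, -0.16311526, -0.64606611]), 'moment': array([ 0.0453968 , -0.01122369, -0.01103125]), 'gripper_force': 0.0, 'finger_gap': 0.9991441481937643} 0.008
top [[397.4, 0.0, 282.4], [0.0, 397.4, 202.7], [0.0, 0.0, 1.0]] [[-0.024, -0.999, -0.021, 0.089], [-0.984, 0.028, -0.175, 0.618], [0.176, 0.017, -0.984, 0.993], [0.0, 0.0, 0.0, 1.0]]
scene [[518.8, 0.0, 291.7], [0.0, 518.8, 214.2], [0.0, 0.0, 1.0]] [[-0.476, 0.879, 0.002, 0.221], [0.634, 0.345, -0.692, -0.298], [-0.609, -0.329, -0.721, 1.86], [0.0, 0.0, 0.0, 1.0]]
{'fx': 333.77960089944474, 'fy': 333.77960089944474, 'cx': 277.86542872663375, 'cy': 211.31598684143447, 'mount': array([[-6.90690431e-04, -9.50764586e-01, -3.09913253e-01,
         7.83434308e-02],
       [ 9.99999661e-01, -7.95391776e-04,  2.11478971e-04,
        -1.34982799e-04],
       [-4.47569169e-04, -3.09913002e-01,  9.50764814e-01,
        -1.34985022e-01],
       [ 0.00000000e+00,  0.00000000e+00,  0.00000000e+00,
         1.00000000e+00]])}
```

View pics/top0b.png

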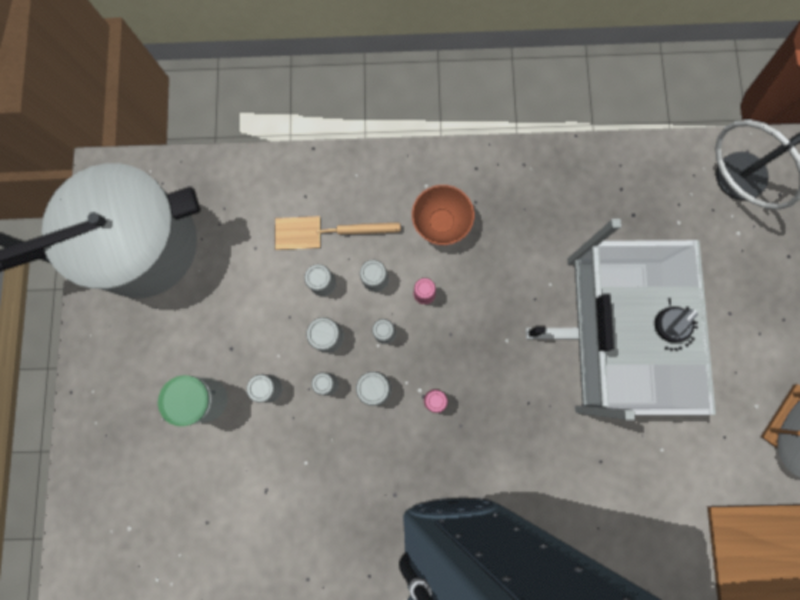

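View pics/scene0b.png

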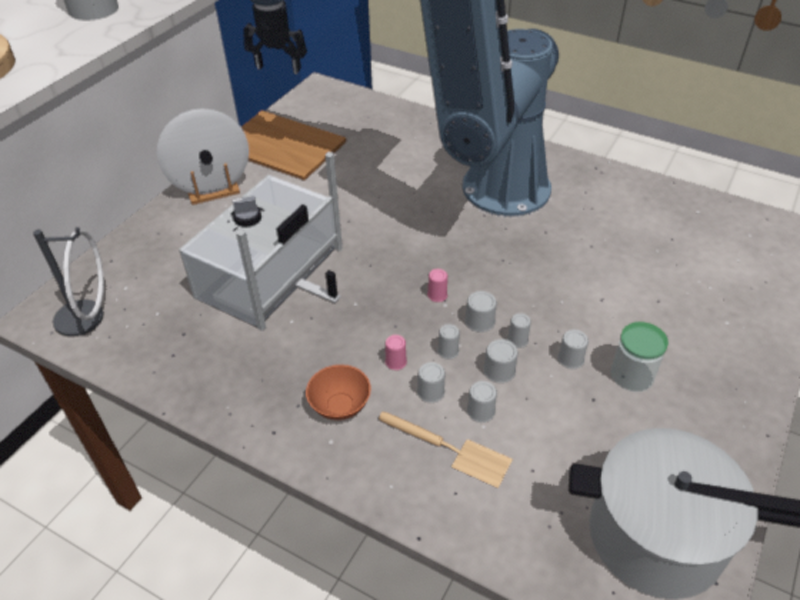

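The top view shows three mid cups at about (317,277), (373,272) and (260,388), wide cups at (323,333) and (373,388), and slim cups at (383,329) and (323,383). The steriliser is on the right with its front facing image left. I'll enlarge these areas to get exact positions.

Run:
```python
from h import *
im=cv2.imread('pics/top0.png')
a=cv2.resize(im[170:300,160:320],None,fx=5,fy=4.6,interpolation=cv2.INTER_CUBIC)
a=cv2.resize(im[175:295,160:320],(800,600),interpolation=cv2.INTER_CUBIC);cv2.imwrite('pics/c1.png',a)
b=cv2.resize(im[150:300,360:510],(600,600),interpolation=cv2.INTER_CUBIC);cv2.imwrite('pics/c2.png',b)
```

```text
(no output)
```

View pics/c1.png

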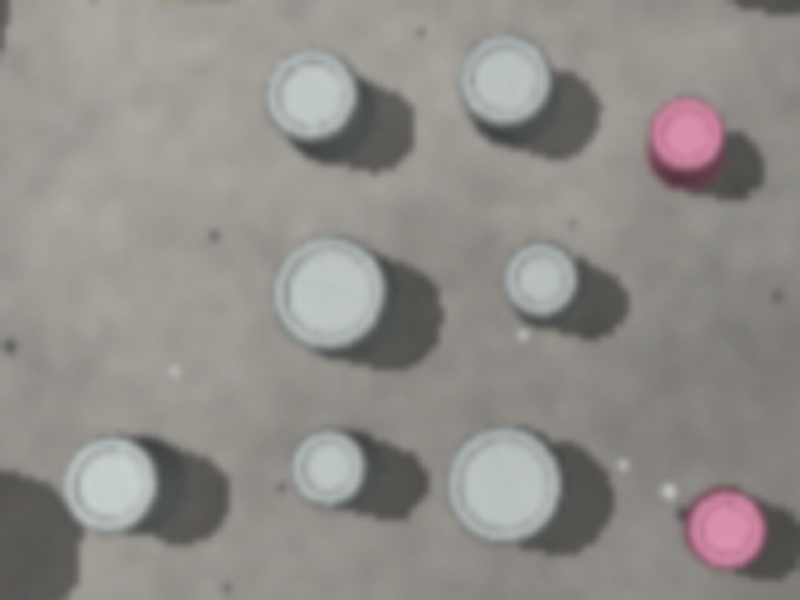

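View pics/c2.png

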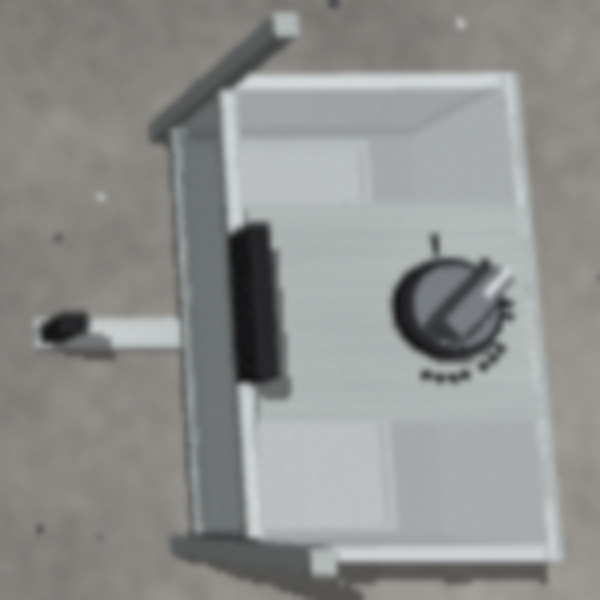

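Run:
```python
from h import *
K,W=cam('top')
p=lambda x,y,z:px2w(K,W,(360+x/4,150+y/4),z)
for n,x,y,r in [('m1',313,96,44),('m2',507,80,44),('m3',112,484,46),('w1',330,293,55),('s1',541,280,36),('s2',330,467,36),('w2',505,485,55),('pink1',687,135,38),('pink2',726,529,39)]:
    c=px2w(K,W,(160+x/5,175+y/5),.06);e=px2w(K,W,(160+(x+r)/5,175+y/5),.06);print(n,c.round(4),2*np.linalg.norm(e-c))
P={'postL':(286,25,.26),'postR':(323,562,.26),'rBL':(517,76,.14),'rBR':(560,555,.14),'rFL':(228,90,.14),'rFR':(250,540,.14),'dash':(435,243,.14),'4dot':(445,376,.14),'2dot':(508,308,.14),'base':(446,308,.148),
'hL':(251,227,.18),'hR':(262,380,.18),'thTop':(72,325,.07)}
for n,v in P.items(): print(n,p(*v).round(4))
```

```text
m1 [0.6464 0.2306 0.06  ] 0.046698971783631
m2 [0.652  0.1278 0.06  ] 0.04656866701640869
m3 [0.4466 0.3335 0.06  ] 0.04736570326295601
w1 [0.5417 0.2216 0.06  ] 0.057323586857068336
s1 [0.5455 0.1117 0.06  ] 0.03740205263096849
s2 [0.4524 0.2215 0.06  ] 0.036957113155878914
w2 [0.4411 0.132  0.06  ] 0.05615443749807585
pink1 [0.6198 0.0336 0.06  ] 0.03986617303200587
pink2 [0.4164 0.0201 0.06  ] 0.03948989155651494
postL [ 0.6754 -0.2522  0.26  ]
postR [ 0.3944 -0.2456  0.26  ]
rBL [ 0.6738 -0.4332  0.14  ]
rBR [ 0.3892 -0.4251  0.14  ]
rFL [ 0.6703 -0.2582  0.14  ]
rFR [ 0.4018 -0.2485  0.14  ]
dash [ 0.5727 -0.373   0.14  ]
4dot [ 0.4935 -0.3705  0.14  ]
2dot [ 0.5327 -0.4117  0.14  ]
base [ 0.5328 -0.3717  0.148 ]
hL [ 0.5791 -0.2513  0.18  ]
hR [ 0.4915 -0.2499  0.18  ]
thTop [ 0.5363 -0.1696  0.07  ]
```

```bash
cat >> h.py <<'E'
def plan(p,yaw,cur=None):
    """dp, dr (normalised, tool axes) to tool-down pose at p with tool x at yaw (deg)"""
    o=observe() if cur is None else cur
    r0=rot(o['tcp_rot']);y=np.deg2rad(yaw)
    rt=R.from_matrix(np.column_stack([[np.cos(y),np.sin(y),0],[np.sin(y),-np.cos(y),0],[0,0,-1]]))
    return (r0.inv().apply(np.array(p)-o['tool_pos'])/.2).round(4).tolist(),((r0.inv()*rt).as_rotvec()/(np.pi/2)).round(4).tolist()
def st():
    o=observe();m=rot(o['tcp_rot']).as_matrix()
    print('t',round(o['clock'],1),'pos',o['tool_pos'].round(4),'yaw',np.degrees(np.arctan2(m[1,0],m[0,0])).round(2),'F',o['wrist_force'].round(1),'M',o['moment'].round(2),'gap',round(o['finger_gap'],3),'gf',round(o['gripper_force'],1),'q',o['q'].round(2))
E
python3 - <<'E'
from h import *
print(plan([.1438,-.5562,.36],14.5)); 
print(plan([.36,-.35,.36],-46.4)); print(plan([.5,-.30,.36],-46.4))
K,W=cam('top');print('plate',px2w(K,W,(555,308),.1),'jar',px2w(K,W,(185/1.4286,400/1.4286),.107))
E
```

```text
([0.0001, -0.0011, -0.6076], [-0.001, -0.0002, -0.0001])
([1.3046, -0.7289, -0.6061], [-0.001, 0.0003, 0.6765])
([2.0449, -0.7958, -0.6058], [-0.001, 0.0003, 0.6765])
plate [ 0.33951961 -0.56936857  0.1       ] jar [0.42950546 0.45026837 0.107     ]
```

{"op": "step_arm", "data": {
  "dp": [
    [0, 0, -0.6],
    [0, 0, -0.6],
    [0, 0, -0.6],
    [0, 0, -0.6],
    [1, -0.7, -0.6],
    [1, -0.7, -0.6],
    [1, -0.7, -0.6],
    [1, -0.7, -0.6],
    [1, -0.7, -0.6],
    [1, -0.7, -0.6],
    [1, -0.7, -0.6],
    [1, -0.7, -0.6],
    [1, -0.7, -0.6],
    [1, -0.7, -0.6],
    [1, -0.7, -0.6],
    [1, -0.7, -0.6],
    [1, -0.7, -0.6]
  ],
  "dr": [
    [0, 0, 0],
    [0, 0, 0],
    [0, 0, 0],
    [0, 0, 0],
    [-0.001, 0, 0.6765],
    [-0.001, 0, 0.6765],
    [-0.001, 0, 0.6765],
    [-0.001, 0, 0.6765],
    [-0.001, 0, 0.6765],
    [-0.001, 0, 0.6765],
    [-0.001, 0, 0.6765],
    [-0.001, 0, 0.6765],
    [-0.001, 0, 0.6765],
    [-0.001, 0, 0.6765],
    [-0.001, 0, 0.6765],
    [-0.001, 0, 0.6765],
    [-0.001, 0, 0.6765]
  ],
  "jaw": [-1, -1, -1, -1, -1, -1, -1, -1, -1, -1, -1, -1, -1, -1, -1, -1, -1]
}}

```text
clock: 1.52
tool_pos: [0.3023, -0.3713, 0.359]
tcp_rot: [0.001, 0.919, -0.393, -0.0]
wrist_force: [0.2, 0.8, -0.2]
finger_gap: 0.998
gripper_force: 0.0
```

Run:
```python
from h import *
st();print(plan([.53,-.32,.36],-46.4))
```

```text
t 1.5 pos [ 0.3023 -0.3713  0.359 ] yaw -46.31 F [ 0.2  0.8 -0.2] M [-0.04 -0.01  0.02] gap 0.998 gf 0.0 q [-1.14 -0.12  1.68 -0.    1.58  1.24]
([0.6011, -1.0006, -0.0057], [0.0007, -0.0002, 0.001])
```

{"op": "step_arm", "data": {
  "dp": [
    [0.6, -1, 0],
    [0.6, -1, 0],
    [0.6, -1, 0],
    [0.6, -1, 0],
    [0.6, -1, 0],
    [0.6, -1, 0],
    [0.6, -1, 0],
    [0.6, -1, 0],
    [0.6, -1, 0],
    [0.6, -1, 0]
  ],
  "dr": [
    [0, 0, 0],
    [0, 0, 0],
    [0, 0, 0],
    [0, 0, 0],
    [0, 0, 0],
    [0, 0, 0],
    [0, 0, 0],
    [0, 0, 0],
    [0, 0, 0],
    [0, 0, 0]
  ],
  "jaw": [-1, -1, -1, -1, -1, -1, -1, -1, -1, -1]
}}

```text
clock: 2.35
tool_pos: [0.5291, -0.3208, 0.3592]
tcp_rot: [0.001, 0.919, -0.394, -0.0]
wrist_force: [0.1, -0.2, 1.2]
finger_gap: 1.001
gripper_force: 0.0
```

Run:
```python
from h import *
st();K,W=cam('wrist');np.savez('w1.npz',K=K,W=W);im=read_camera('wrist');cv2.imwrite('pics/w1.png',im);cv2.imwrite('pics/w1b.png',cv2.resize(im,(800,600),interpolation=cv2.INTER_CUBIC))
```

```text
t 2.4 pos [ 0.5291 -0.3208  0.3592] yaw -46.45 F [ 0.1 -0.2  1.2] M [ 0.02 -0.02 -0.03] gap 1.001 gf 0.0 q [-0.74  0.21  1.34 -0.    1.6   1.65]
```

View pics/w1b.png

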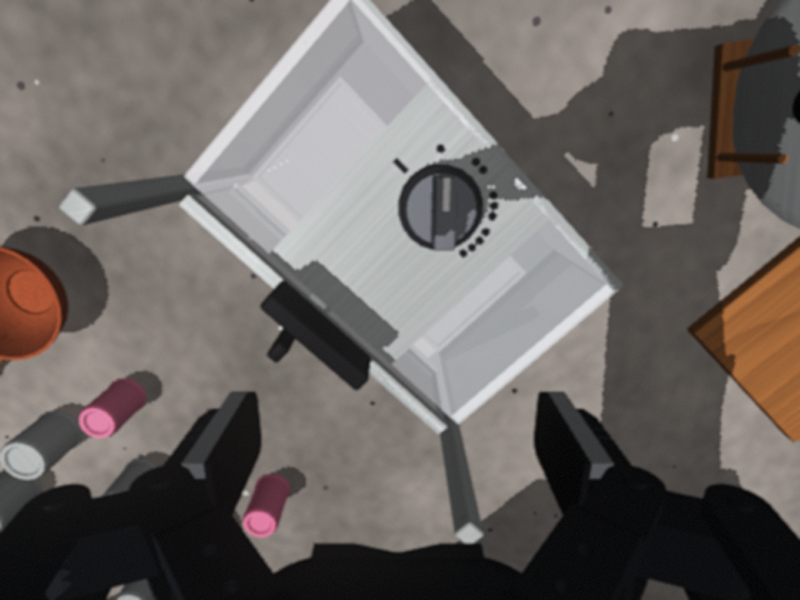

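```bash
python3 - <<'E'
from h import *
d=np.load('w1.npz');K,W=d['K'],d['W']
c=-W[:3,:3].T@W[:3,3];print('cam',c)
s=560/800
f=lambda u,v,z:px2w(K,W,(u*s,v*s),z).round(4)
for n,a in {'dash':(400,165,.14),'1':(440,148,.14),'2':(479,166,.14),'3':(493,205,.14),'4':(475,241,.14),'base':(441,206,.148),'hL':(270,296,.185),'hR':(363,382,.185),'th':(274,355,.08),'postL':(78,205,.26),'postR':(468,533,.26),'rBR':(614,289,.14),'rFR':(452,420,.14),'rFL':(190,180,.14)}.items(): print(n,f(*a))
# triangulate tray handle top and sash handle ends with top camera
K2,W2=cam('top')
for n,a,b in [('th',(274,355),(66,322)),('hL',(265,300),(258,226)),('hR',(363,383),(266,379)),('pointer',(446,180),(512,268)),('postL',(78,205),(286,25)),('postR',(468,533),(323,562))]:
    X=cv2.triangulatePoints(K@W[:3],K2@W2[:3],np.array(a,float)*s,np.array([360+b[0]/4,150+b[1]/4]));X=(X[:3]/X[3]).ravel();print(n,X.round(4),w2px(K,W,X)/s,(w2px(K2,W2,X)-[360,150])*4)
E
python3 - <<'E'
import cv2
im=cv2.imread('pics/w1.png');cv2.imwrite('pics/w1c.png',cv2.resize(im[90:290,170:370],(600,600),interpolation=cv2.INTER_CUBIC))
E
```

```text
cam [ 0.58272114 -0.37853072  0.49421185]
dash [ 0.5723 -0.3713  0.14  ]
1 [ 0.5598 -0.3992  0.14  ]
2 [ 0.5309 -0.4097  0.14  ]
3 [ 0.5034 -0.3978  0.14  ]
4 [ 0.4937 -0.3704  0.14  ]
base [ 0.5317 -0.3713  0.148 ]
hL [ 0.5786 -0.2496  0.185 ]
hR [ 0.4891 -0.2449  0.185 ]
th [ 0.5377 -0.1626  0.08  ]
postL [ 0.6761 -0.253   0.26  ]
postR [ 0.3958 -0.2453  0.26  ]
rBR [ 0.3883 -0.4186  0.14  ]
rFR [ 0.3965 -0.2509  0.14  ]
rFL [ 0.6749 -0.2596  0.14  ]
th [ 0.5375 -0.1634  0.0813] [274.35932283 355.17432777] [ 65.87297982 321.5952811 ]
hL [ 0.5781 -0.2498  0.1956] [266.84748372 301.0072194 ] [257.57610694 224.27770318]
hR [ 0.4911 -0.2478  0.1931] [362.89580788 382.96453502] [266.04375405 379.08413055]
pointer [ 0.5484 -0.3852  0.2033] [446.13968458 180.04383929] [511.94779401 267.90782614]
postL [ 0.676  -0.2526  0.2593] [ 78.58281065 205.57485273] [286.05121298  24.39341561]
postR [ 0.3948 -0.2455  0.2595] [469.24143329 533.2010716 ] [322.31736875 561.24705145]
```

View pics/w1c.png

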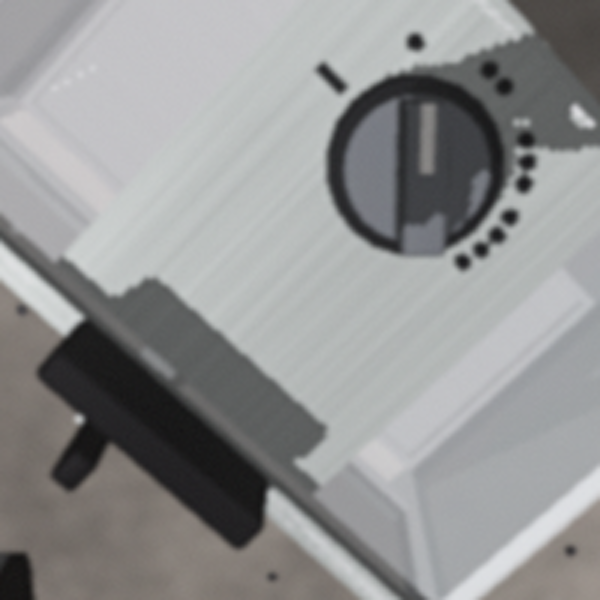

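Run:
```python
from h import *
print(plan([.5327,-.3708,.36],-46.4),plan([.5327,-.3708,.178],-46.4))
```

```text
([0.1939, 0.1587, -0.0026], [0.0009, -0.0006, -0.0008]) ([0.193, 0.1573, 0.9074], [0.0009, -0.0006, -0.0008])
```

{"op": "step_arm", "data": {
  "dp": [
    [0.193, 0.158, 0],
    [0.193, 0.158, 0],
    [0.193, 0.158, 0],
    [0.193, 0.158, 0.2],
    [0.193, 0.158, 0.4],
    [0.193, 0.158, 0.6],
    [0.193, 0.158, 0.7],
    [0.193, 0.158, 0.75],
    [0.193, 0.158, 0.8],
    [0.193, 0.158, 0.85],
    [0.193, 0.158, 0.88],
    [0.193, 0.158, 0.907],
    [0.193, 0.158, 0.907]
  ],
  "dr": [
    [0, 0, 0],
    [0, 0, 0],
    [0, 0, 0],
    [0, 0, 0],
    [0, 0, 0],
    [0, 0, 0],
    [0, 0, 0],
    [0, 0, 0],
    [0, 0, 0],
    [0, 0, 0],
    [0, 0, 0],
    [0, 0, 0],
    [0, 0, 0]
  ],
  "jaw": [-0.6, -0.6, -0.6, -0.6, -0.6, -0.6, -0.6, -0.6, -0.6, -0.6, -0.6, -0.6, -0.6]
}}

```text
clock: 3.48
tool_pos: [0.5337, -0.3701, 0.1776]
tcp_rot: [0.001, 0.919, -0.394, 0.0]
wrist_force: [0.3, 0.1, 0.0]
finger_gap: 0.804
gripper_force: 0.0
```

{"op": "step_arm", "data": {
  "dp": [
    [0, 0, 0],
    [0, 0, 0],
    [0, 0, 0],
    [0, 0, 0],
    [0, 0, 0],
    [0, 0, 0],
    [0, 0, 0],
    [0, 0, 0],
    [0, 0, 0],
    [0, 0, 0],
    [0, 0, 0],
    [0, 0, 0]
  ],
  "dr": [
    [0, 0, 0],
    [0, 0, 0],
    [0, 0, 0],
    [0, 0, 0],
    [0, 0, 0],
    [0, 0, 0],
    [0, 0, 0],
    [0, 0, 0],
    [0, 0, 0],
    [0, 0, 0],
    [0, 0, 0],
    [0, 0, 0]
  ],
  "jaw": [0, 0, 0.3, 0.3, 0.5, 0.7, 1, 1, 1, 1, 1, 1],
  "squeeze": 50
}}

```text
clock: 4.48
tool_pos: [0.5339, -0.3702, 0.1782]
tcp_rot: [0.001, 0.919, -0.394, 0.0]
wrist_force: [-0.5, 1.4, 5.1]
finger_gap: 0.155
gripper_force: 49.4
```

Run:
```python
from h import *
st();o=observe();p=o['tool_pos'];print(plan(p,-1.4))
```

```text
t 4.5 pos [ 0.5339 -0.3702  0.1782] yaw -46.4 F [-0.5  1.4  5.1] M [ 0.3   0.09 -0.06] gap 0.155 gf 49.4 q [-0.79  0.4   1.46 -0.    1.28  1.59]
([0.0, 0.0, 0.0], [0.001, -0.0004, -0.5])
```

{"op": "step_arm", "data": {
  "dp": [
    [0, 0, 0],
    [0, 0, 0],
    [0, 0, 0],
    [0, 0, 0],
    [0, 0, 0],
    [0, 0, 0],
    [0, 0, 0],
    [0, 0, 0],
    [0, 0, 0],
    [0, 0, 0],
    [0, 0, 0],
    [0, 0, 0]
  ],
  "dr": [
    [0, 0, -0.05],
    [0, 0, -0.1],
    [0, 0, -0.15],
    [0, 0, -0.2],
    [0, 0, -0.25],
    [0, 0, -0.3],
    [0, 0, -0.35],
    [0, 0, -0.4],
    [0, 0, -0.45],
    [0, 0, -0.5],
    [0, 0, -0.5],
    [0, 0, -0.5]
  ],
  "jaw": [1, 1, 1, 1, 1, 1, 1, 1, 1, 1, 1, 1]
}}

```text
clock: 5.48
tool_pos: [0.534, -0.3699, 0.1782]
tcp_rot: [0.001, 1.0, -0.012, 0.0]
wrist_force: [-0.2, 1.1, 5.3]
finger_gap: 0.148
gripper_force: 49.9
```

Run:
```python
from h import *
st()
```

```text
t 5.5 pos [ 0.534  -0.3699  0.1782] yaw -1.37 F [-0.2  1.1  5.3] M [0.51 0.02 0.02] gap 0.148 gf 49.9 q [-0.79  0.4   1.46 -0.    1.28  0.81]
```

{"op": "step_arm", "data": {
  "dp": [
    [0, 0, 0],
    [0, 0, 0],
    [0, 0, 0],
    [0, 0, 0],
    [0, 0, -0.1],
    [0, 0, -0.2],
    [0, 0, -0.3],
    [0, 0, -0.4],
    [0, 0, -0.4],
    [-0.012, -0.605, -0.4],
    [-0.012, -0.605, -0.4],
    [-0.012, -0.605, -0.4],
    [-0.012, -0.605, -0.4],
    [-0.012, -0.605, -0.4],
    [-0.012, -0.605, -0.4],
    [-0.012, -0.605, -0.4]
  ],
  "dr": [
    [0, 0, 0],
    [0, 0, 0],
    [0, 0, 0],
    [0, 0, 0],
    [0, 0, 0],
    [0, 0, 0],
    [0, 0, 0],
    [0, 0, 0],
    [0, 0, 0],
    [0, 0, 0],
    [0, 0, 0],
    [0, 0, 0],
    [0, 0, 0],
    [0, 0, 0],
    [0, 0, 0],
    [0, 0, 0]
  ],
  "jaw": [-0.4, -0.4, -0.4, -0.4, -0.4, -0.4, -0.4, -0.4, -0.4, -0.4, -0.4, -0.4, -0.4, -0.4, -0.4, -0.4]
}}

```text
clock: 6.82
tool_pos: [0.5342, -0.2502, 0.2573]
tcp_rot: [0.001, 1.0, -0.013, -0.0]
wrist_force: [-0.9, -0.1, -0.3]
finger_gap: 0.702
gripper_force: 0.0
```

Run:
```python
from h import *
st();print(plan([.5346,-.2488,.172],-1.4))
im=read_camera('top');cv2.imwrite('pics/t2.png',im);cv2.imwrite('pics/t2c.png',cv2.resize(im[150:300,360:510],(600,600),interpolation=cv2.INTER_CUBIC))
```

```text
t 6.8 pos [ 0.5342 -0.2502  0.2573] yaw -1.46 F [-0.9 -0.1 -0.3] M [-0.01 -0.01 -0.01] gap 0.702 gf 0.0 q [-0.64  0.2   1.55 -0.    1.39  0.96]
([0.002, -0.0076, 0.4264], [0.0011, 0.0004, -0.0006])
```

View pics/t2c.png

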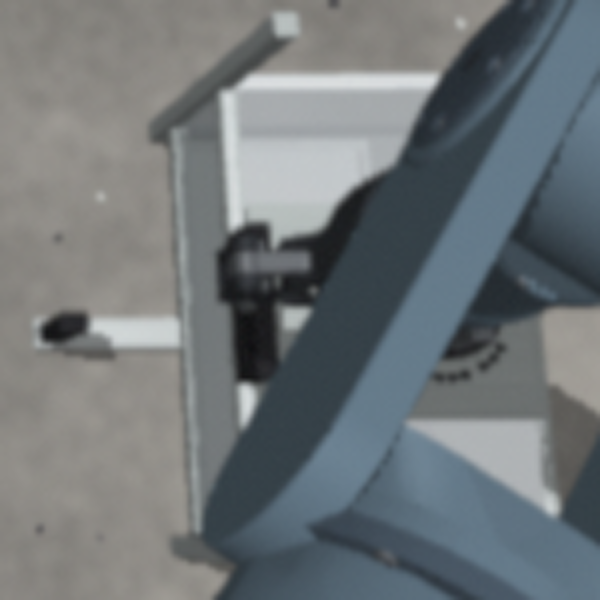

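The arm hides the dial here, so I'll check the off position later. Next I grip the sash handle.

{"op": "step_arm", "data": {
  "dp": [
    [0.002, -0.008, 0.15],
    [0.002, -0.008, 0.25],
    [0.002, -0.008, 0.33],
    [0.002, -0.008, 0.38],
    [0.002, -0.008, 0.426],
    [0.002, -0.008, 0.426],
    [0.002, -0.008, 0.426],
    [0.002, -0.008, 0.426],
    [0.002, -0.008, 0.426],
    [0.002, -0.008, 0.426],
    [0.002, -0.008, 0.426],
    [0.002, -0.008, 0.426],
    [0.002, -0.008, 0.426],
    [0.002, -0.008, 0.426]
  ],
  "dr": [
    [0, 0, 0],
    [0, 0, 0],
    [0, 0, 0],
    [0, 0, 0],
    [0, 0, 0],
    [0, 0, 0],
    [0, 0, 0],
    [0, 0, 0],
    [0, 0, 0],
    [0, 0, 0],
    [0, 0, 0],
    [0, 0, 0],
    [0, 0, 0],
    [0, 0, 0]
  ],
  "jaw": [-0.4, -0.4, -0.4, -0.4, -0.4, 0, 0.2, 0.4, 0.6, 1, 1, 1, 1, 1],
  "squeeze": 60
}}

```text
clock: 8.03
tool_pos: [0.5354, -0.2479, 0.1734]
tcp_rot: [0.001, 1.0, -0.012, 0.001]
wrist_force: [1.7, 0.2, 5.2]
finger_gap: 0.154
gripper_force: 60.1
```

Run:
```python
from h import *
st()
```

```text
t 8.0 pos [ 0.5354 -0.2479  0.1734] yaw -1.39 F [1.7 0.2 5.2] M [ 0.14 -0.11  0.03] gap 0.154 gf 60.1 q [-0.63  0.28  1.63 -0.    1.23  0.96]
```

{"op": "step_arm", "data": {
  "dp": [
    [0, 0, -0.04],
    [0, 0, -0.08],
    [0, 0, -0.12],
    [0, 0, -0.16],
    [0, 0, -0.2],
    [0, 0, -0.24],
    [0, 0, -0.28],
    [0, 0, -0.32],
    [0, 0, -0.36],
    [0, 0, -0.39],
    [0, 0, -0.41],
    [0, 0, -0.42],
    [0, 0, -0.42]
  ],
  "dr": [
    [0, 0, 0],
    [0, 0, 0],
    [0, 0, 0],
    [0, 0, 0],
    [0, 0, 0],
    [0, 0, 0],
    [0, 0, 0],
    [0, 0, 0],
    [0, 0, 0],
    [0, 0, 0],
    [0, 0, 0],
    [0, 0, 0],
    [0, 0, 0]
  ],
  "jaw": [1, 1, 1, 1, 1, 1, 1, 1, 1, 1, 1, 1, 1]
}}

```text
clock: 9.12
tool_pos: [0.5353, -0.2478, 0.2563]
tcp_rot: [0.001, 1.0, -0.012, 0.0]
wrist_force: [4.6, -2.1, -1.2]
finger_gap: 0.153
gripper_force: 59.4
```

{"op": "step_arm", "data": {
  "dp": [
    [0, 0, -0.01],
    [0, 0, -0.02],
    [0, 0, -0.03],
    [0, 0, -0.03]
  ],
  "dr": [
    [0, 0, 0],
    [0, 0, 0],
    [0, 0, 0],
    [0, 0, 0]
  ],
  "jaw": [1, 1, 1, 1]
}}

```text
clock: 9.45
tool_pos: [0.5352, -0.2478, 0.2593]
tcp_rot: [0.001, 1.0, -0.012, -0.0]
wrist_force: [10.8, -6.2, -15.1]
finger_gap: 0.151
gripper_force: 60.2
```

{"op": "step_arm", "data": {
  "dp": [
    [0, 0, -0.01],
    [0, 0, -0.015],
    [0, 0, -0.015],
    [0, 0, 0.01]
  ],
  "dr": [
    [0, 0, 0],
    [0, 0, 0],
    [0, 0, 0],
    [0, 0, 0]
  ],
  "jaw": [1, 1, 1, 1]
}}

```text
clock: 9.78
tool_pos: [0.5353, -0.2479, 0.2583]
tcp_rot: [0.001, 1.0, -0.012, -0.0]
wrist_force: [2.9, -1.6, 5.3]
finger_gap: 0.151
gripper_force: 64.8
```

{"op": "step_arm", "data": {
  "dp": [
    [0, 0, 0],
    [0, 0, 0],
    [0, 0, 0],
    [0, 0, 0],
    [0, 0, -0.1],
    [0, 0, -0.2],
    [0, 0, -0.3],
    [0, 0, -0.4],
    [0, 0, -0.4]
  ],
  "dr": [
    [0, 0, 0],
    [0, 0, 0],
    [0, 0, 0],
    [0, 0, 0],
    [0, 0, 0],
    [0, 0, 0],
    [0, 0, 0],
    [0, 0, 0],
    [0, 0, 0]
  ],
  "jaw": [-0.4, -0.4, -0.4, -0.4, -0.4, -0.4, -0.4, -0.4, -0.4]
}}

```text
clock: 10.53
tool_pos: [0.5361, -0.2482, 0.3459]
tcp_rot: [0.003, 1.0, -0.012, 0.003]
wrist_force: [0.7, -1.2, 1.1]
finger_gap: 0.696
gripper_force: 0.0
```

Run:
```python
from h import *
st();print(plan([.537,-.12,.34],88.6))
```

```text
t 10.5 pos [ 0.5361 -0.2482  0.3459] yaw -1.39 F [ 0.7 -1.2  1.1] M [ 0.01 -0.05  0.01] gap 0.696 gf 0.0 q [-0.63  0.14  1.44 -0.    1.55  0.96]
([-0.0114, -0.6412, 0.0256], [0.0062, -0.0, -0.9999])
```

{"op": "step_arm", "data": {
  "dp": [
    [-0.011, -0.2, 0],
    [-0.011, -0.4, 0],
    [-0.011, -0.641, 0.026],
    [-0.011, -0.641, 0.026],
    [-0.011, -0.641, 0.026],
    [-0.011, -0.641, 0.026],
    [-0.011, -0.641, 0.026],
    [-0.011, -0.641, 0.026],
    [-0.011, -0.641, 0.026],
    [-0.011, -0.641, 0.026],
    [-0.011, -0.641, 0.026],
    [-0.011, -0.641, 0.026],
    [-0.011, -0.641, 0.026],
    [-0.011, -0.641, 0.026],
    [-0.011, -0.641, 0.026],
    [-0.011, -0.641, 0.026],
    [-0.011, -0.641, 0.026]
  ],
  "dr": [
    [0, 0, 0],
    [0, 0, 0],
    [0.006, 0, -1],
    [0.006, 0, -1],
    [0.006, 0, -1],
    [0.006, 0, -1],
    [0.006, 0, -1],
    [0.006, 0, -1],
    [0.006, 0, -1],
    [0.006, 0, -1],
    [0.006, 0, -1],
    [0.006, 0, -1],
    [0.006, 0, -1],
    [0.006, 0, -1],
    [0.006, 0, -1],
    [0.006, 0, -1],
    [0.006, 0, -1]
  ],
  "jaw": [-0.4, -0.4, -0.4, -0.4, -0.4, -0.4, -0.4, -0.4, -0.4, -0.4, -0.4, -0.4, -0.4, -0.4, -0.4, -0.4, -0.4]
}}

```text
clock: 11.95
tool_pos: [0.5354, -0.119, 0.3346]
tcp_rot: [-0.004, 0.717, 0.698, -0.001]
wrist_force: [-1.0, 0.4, -0.5]
finger_gap: 0.7
gripper_force: 0.0
```

Run:
```python
from h import *
st();K,W=cam('wrist');np.savez('w3.npz',K=K,W=W);im=read_camera('wrist');cv2.imwrite('pics/w3.png',im);cv2.imwrite('pics/w3b.png',cv2.resize(im,(800,600),interpolation=cv2.INTER_CUBIC))
print(w2px(K,W,[.5375,-.1634,.081])/.7)
```

```text
t 11.9 pos [ 0.5354 -0.119   0.3346] yaw 88.46 F [-1.   0.4 -0.5] M [-0.01 -0.02 -0.03] gap 0.7 gf 0.0 q [-0.44  0.06  1.55  0.    1.54 -0.41]
[404.11053803 299.69373815]
```

View pics/w3b.png

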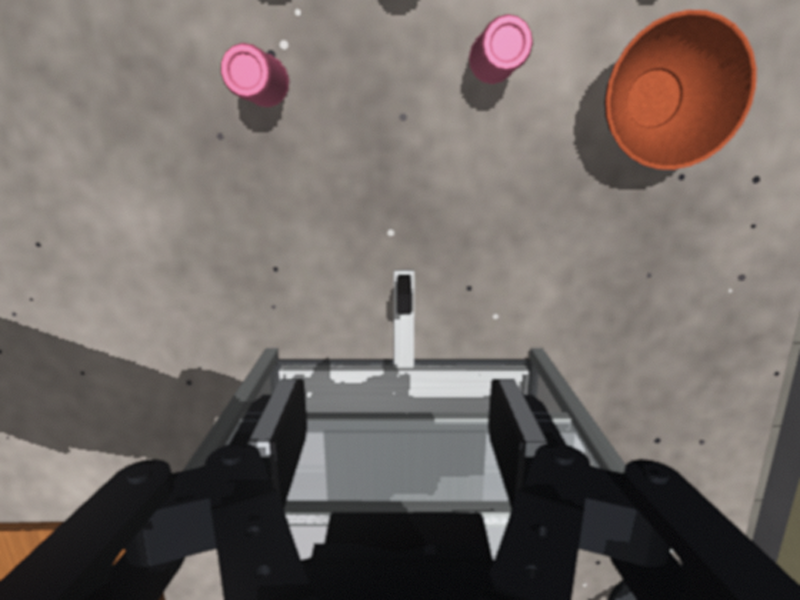

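Run:
```python
from h import *
print(plan([.5375,-.163,.15],88.6),plan([.5375,-.163,.058],88.6))
```

```text
([-0.2241, 0.0222, 0.9222], [-0.0043, -0.003, -0.0016]) ([-0.2263, 0.0253, 1.3822], [-0.0043, -0.003, -0.0016])
```

{"op": "step_arm", "data": {
  "dp": [
    [-0.224, 0.022, 0.2],
    [-0.224, 0.022, 0.5],
    [-0.224, 0.022, 0.8],
    [-0.224, 0.022, 0.95],
    [-0.224, 0.022, 0.95],
    [-0.224, 0.022, 0.95]
  ],
  "dr": [
    [-0.004, -0.003, -0.002],
    [-0.004, -0.003, -0.002],
    [-0.004, -0.003, -0.002],
    [-0.004, -0.003, -0.002],
    [-0.004, -0.003, -0.002],
    [-0.004, -0.003, -0.002]
  ],
  "jaw": [-0.4, -0.4, -0.4, -0.4, -0.4, -0.4]
}}

```text
clock: 12.5
tool_pos: [0.5324, -0.1606, 0.1364]
tcp_rot: [-0.007, 0.715, 0.699, -0.002]
wrist_force: [-1.6, 0.9, -0.8]
finger_gap: 0.699
gripper_force: 0.0
```

{"op": "step_arm", "data": {
  "dp": [
    [0, 0, 0.1],
    [0, 0, 0.2],
    [0, 0, 0.3],
    [0, 0, 0.4],
    [0, 0, 0.43],
    [0, 0, 0.43],
    [0, 0, 0.43],
    [0, 0, 0.43],
    [0, 0, 0.43],
    [0, 0, 0.43],
    [0, 0, 0.43],
    [0, 0, 0.43],
    [0, 0, 0.43],
    [0, 0, 0.43]
  ],
  "dr": [
    [0, 0, 0],
    [0, 0, 0],
    [0, 0, 0],
    [0, 0, 0],
    [0, 0, 0],
    [0, 0, 0],
    [0, 0, 0],
    [0, 0, 0],
    [0, 0, 0],
    [0, 0, 0],
    [0, 0, 0],
    [0, 0, 0],
    [0, 0, 0],
    [0, 0, 0]
  ],
  "jaw": [-0.4, -0.4, -0.4, -0.4, -0.4, 0, 0.2, 0.4, 0.6, 1, 1, 1, 1, 1],
  "squeeze": 40
}}

```text
clock: 13.67
tool_pos: [0.5385, -0.1636, 0.0607]
tcp_rot: [0.001, 0.715, 0.7, 0.0]
wrist_force: [-2.1, 0.5, 6.8]
finger_gap: 0.157
gripper_force: 40.3
```

Run:
```python
from h import *
st();p=observe()['tool_pos'];print(plan(p+np.array([-.0239*-.155,.155,0]),88.6))
```

```text
t 13.7 pos [ 0.5385 -0.1636  0.0607] yaw 88.78 F [-2.1  0.5  6.8] M [ 0.07  0.52 -0.01] gap 0.157 gf 40.3 q [-0.51  0.38  1.76 -0.    1.   -0.48]
([0.7752, 0.002, -0.001], [0.0009, 0.0008, 0.002])
```

{"op": "step_arm", "data": {
  "dp": [
    [0.06, 0, 0],
    [0.13, 0, 0],
    [0.2, 0, 0],
    [0.27, 0, 0],
    [0.34, 0, 0],
    [0.41, 0, 0],
    [0.48, 0, 0],
    [0.55, 0, 0],
    [0.62, 0, 0],
    [0.68, 0, 0],
    [0.73, 0, 0],
    [0.77, 0, 0],
    [0.77, 0, 0]
  ],
  "dr": [
    [0, 0, 0],
    [0, 0, 0],
    [0, 0, 0],
    [0, 0, 0],
    [0, 0, 0],
    [0, 0, 0],
    [0, 0, 0],
    [0, 0, 0],
    [0, 0, 0],
    [0, 0, 0],
    [0, 0, 0],
    [0, 0, 0],
    [0, 0, 0]
  ],
  "jaw": [1, 1, 1, 1, 1, 1, 1, 1, 1, 1, 1, 1, 1]
}}

```text
clock: 14.75
tool_pos: [0.5422, -0.008, 0.0607]
tcp_rot: [0.001, 0.714, 0.7, 0.001]
wrist_force: [-2.2, 1.2, 6.7]
finger_gap: 0.156
gripper_force: 40.3
```

{"op": "step_arm", "data": {
  "dp": [
    [0.01, 0, 0],
    [0.02, 0, 0],
    [0.03, 0, 0],
    [0.03, 0, 0]
  ],
  "dr": [
    [0, 0, 0],
    [0, 0, 0],
    [0, 0, 0],
    [0, 0, 0]
  ],
  "jaw": [1, 1, 1, 1]
}}

```text
clock: 15.08
tool_pos: [0.5423, -0.0034, 0.0607]
tcp_rot: [0.001, 0.715, 0.7, 0.0]
wrist_force: [-1.5, -0.6, 6.7]
finger_gap: 0.164
gripper_force: 40.3
```

{"op": "step_arm", "data": {
  "dp": [
    [0.01, 0, 0],
    [0.02, 0, 0],
    [0.03, 0, 0],
    [0.03, 0, 0]
  ],
  "dr": [
    [0, 0, 0],
    [0, 0, 0],
    [0, 0, 0],
    [0, 0, 0]
  ],
  "jaw": [1, 1, 1, 1]
}}

```text
clock: 15.42
tool_pos: [0.5424, -0.0018, 0.0606]
tcp_rot: [0.003, 0.714, 0.7, -0.002]
wrist_force: [-4.3, -19.8, 4.1]
finger_gap: 0.158
gripper_force: 39.9
```

Run:
```python
from h import *
st()
```

```text
t 15.4 pos [ 0.5424 -0.0018  0.0606] yaw 88.81 F [ -4.3 -19.8   4.1] M [-2.82  0.76 -0.09] gap 0.158 gf 39.9 q [-0.22  0.34  1.81 -0.01  0.98 -0.19]
```

{"op": "step_arm", "data": {
  "dp": [
    [-0.02, 0, 0],
    [-0.02, 0, 0],
    [-0.02, 0, 0],
    [-0.02, 0, 0],
    [-0.02, 0, 0],
    [-0.02, 0, -0.15],
    [-0.02, 0, -0.3],
    [-0.02, 0, -0.5],
    [-0.02, 0, -0.7],
    [-0.02, 0, -0.9],
    [-0.02, 0, -0.9]
  ],
  "dr": [
    [0, 0, 0],
    [0, 0, 0],
    [0, 0, 0],
    [0, 0, 0],
    [0, 0, 0],
    [0, 0, 0],
    [0, 0, 0],
    [0, 0, 0],
    [0, 0, 0],
    [0, 0, 0],
    [0, 0, 0]
  ],
  "jaw": [0.2, 0.2, 0.2, 0.2, 0.2, 0.2, 0.2, 0.2, 0.2, 0.2, 0.2]
}}

```text
clock: 16.33
tool_pos: [0.5457, -0.0015, 0.2482]
tcp_rot: [0.006, 0.714, 0.7, 0.004]
wrist_force: [1.3, -0.0, 0.8]
finger_gap: 0.397
gripper_force: 0.0
```

```bash
cat >> h.py <<'E'
def cups(fn=None):
    im=read_camera('top') if fn is None else cv2.imread(fn)
    K,W=cam('top');s=4;b=cv2.resize(im,None,fx=s,fy=s,interpolation=cv2.INTER_CUBIC)
    g=b.astype(int);m=((g.min(2)>165)&(g.max(2)-g.min(2)<40)).astype(np.uint8)
    n,l,S,C=cv2.connectedComponentsWithStats(m)
    for i in range(1,n):
        a=S[i,4];w,h=S[i,2],S[i,3]
        if a<900 or a>9000 or not .75<w/h<1.33 or a/(w*h)<.7: continue
        u=(C[i]+.5)/s-.5;p=px2w(K,W,u,.06)
        d=2*np.sqrt(a/np.pi)/s
        print('px',u.round(1),'world',p[:2].round(4),'discpx',d.round(1))
    return im
E
python3 - <<'E'
from h import *
st();cups('pics/top0.png');print();im=cups();cv2.imwrite('pics/t4.png',im)
E
```

```text
t 16.3 pos [ 0.5457 -0.0015  0.2482] yaw 88.83 F [ 1.3 -0.   0.8] M [-0.01  0.   -0.05] gap 0.397 gf 0.0 q [-0.22  0.1   1.68  0.    1.35 -0.2 ]
px [260.9 191.1] world [0.6519 0.1291] discpx 14.5
px [221.8 193.6] world [0.648  0.2329] discpx 15.6
px [225.6 233.3] world [0.5424 0.2225] discpx 19.3
px [261.2 272. ] world [0.4412 0.1314] discpx 18.7
px [225.3 268. ] world [0.4535 0.2232] discpx 12.0
px [181.5 271.3] world [0.4479 0.3359] discpx 17.1

px [260.3 190.2] world [0.6543 0.1306] discpx 16.9
px [221.4 193.1] world [0.6495 0.2338] discpx 17.3
px [225.1 232.9] world [0.5436 0.2239] discpx 21.1
px [267.5 230.2] world [0.5476 0.1135] discpx 13.0
px [258.9 271.2] world [0.4433 0.1374] discpx 20.0
px [224.9 268.1] world [0.4533 0.2244] discpx 13.6
px [181.3 271.3] world [0.4478 0.3365] discpx 18.0
```

Run:
```python
from h import *
print(plan([.653,.129,.15],150))
```

```text
([0.6631, 0.5253, 0.4758], [0.0052, 0.0046, -0.6797])
```

{"op": "step_arm", "data": {
  "dp": [
    [0.663, 0.525, 0.3],
    [0.663, 0.525, 0.476],
    [0.663, 0.525, 0.476],
    [0.663, 0.525, 0.476],
    [0.663, 0.525, 0.476],
    [0.663, 0.525, 0.476],
    [0.663, 0.525, 0.476],
    [0.663, 0.525, 0.476],
    [0.663, 0.525, 0.476],
    [0.663, 0.525, 0.476],
    [0.663, 0.525, 0.476],
    [0.663, 0.525, 0.476],
    [0.663, 0.525, 0.476],
    [0.663, 0.525, 0.476]
  ],
  "dr": [
    [0.005, 0.005, -0.68],
    [0.005, 0.005, -0.68],
    [0.005, 0.005, -0.68],
    [0.005, 0.005, -0.68],
    [0.005, 0.005, -0.68],
    [0.005, 0.005, -0.68],
    [0.005, 0.005, -0.68],
    [0.005, 0.005, -0.68],
    [0.005, 0.005, -0.68],
    [0.005, 0.005, -0.68],
    [0.005, 0.005, -0.68],
    [0.005, 0.005, -0.68],
    [0.005, 0.005, -0.68],
    [0.005, 0.005, -0.68]
  ],
  "jaw": [-0.9, -0.9, -0.9, -0.9, -0.9, -0.9, -0.9, -0.9, -0.9, -0.9, -0.9, -0.9, -0.9, -0.9]
}}

```text
clock: 17.55
tool_pos: [0.6489, 0.1292, 0.1434]
tcp_rot: [-0.005, 0.259, 0.966, -0.0]
wrist_force: [0.1, -0.1, 0.3]
finger_gap: 0.95
gripper_force: 0.0
```

Run:
```python
from h import *
st();print(plan([.653,.129,.027],150))
K,W=cam('wrist');im=read_camera('wrist');cv2.imwrite('pics/w5.png',im)
for p in ([.653,.129,.06],[.648,.232,.06]): print(w2px(K,W,p)/.7)
cv2.imwrite('pics/w5b.png',cv2.resize(im,(800,600),interpolation=cv2.INTER_CUBIC))
```

```text
t 17.6 pos [0.6489 0.1292 0.1434] yaw 149.92 F [ 0.1 -0.1  0.3] M [ 0.01  0.01 -0.03] gap 0.95 gf 0.0 q [ 0.02  0.47  1.44  0.    1.24 -1.03]
([-0.0241, 0.0109, 0.5818], [-0.0018, -0.0066, -0.0009])
[402.99187615 328.39915814]
[593.79737175 213.2654508 ]
```

View pics/w5b.png

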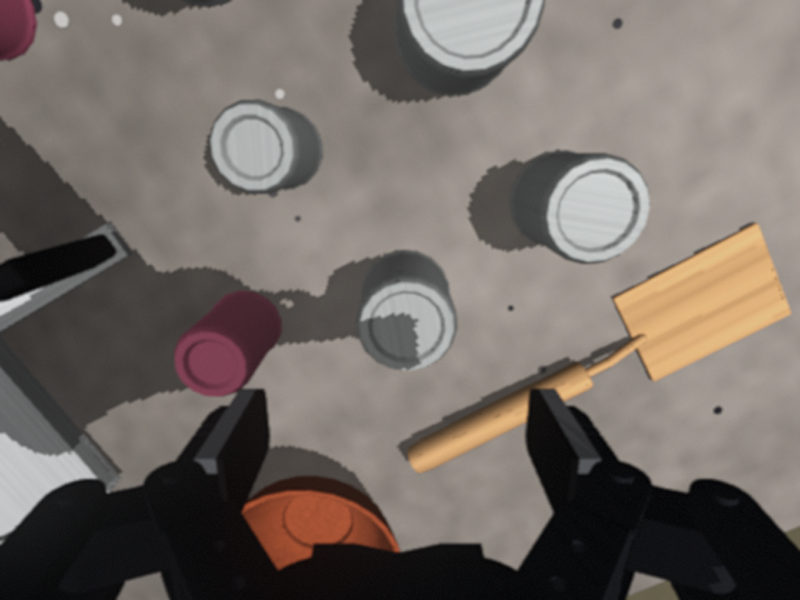

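Run:
```python
from h import *
K,W=cam('wrist')
print([px2w(K,W,(u*.7,v*.7),.06).round(4) for u,v in((408,323),(597,209))])
p=px2w(K,W,(408*.7,323*.7),.06);p[2]=.027;print(plan(p,150))
```

```text
[array([0.6519, 0.1325, 0.06  ]), array([0.6471, 0.234 , 0.06  ])]
([-0.0102, 0.0231, 0.5825], [-0.0018, -0.0065, -0.0007])
```

{"op": "step_arm", "data": {
  "dp": [
    [-0.014, 0.019, 0.1],
    [-0.014, 0.019, 0.2],
    [-0.014, 0.019, 0.3],
    [-0.014, 0.019, 0.4],
    [-0.014, 0.019, 0.5],
    [-0.014, 0.019, 0.58],
    [-0.014, 0.019, 0.58],
    [-0.014, 0.019, 0.58],
    [-0.014, 0.019, 0.58],
    [-0.014, 0.019, 0.58],
    [-0.014, 0.019, 0.58],
    [-0.014, 0.019, 0.58],
    [-0.014, 0.019, 0.58],
    [-0.014, 0.019, 0.58]
  ],
  "dr": [
    [0, -0.006, 0],
    [0, -0.006, 0],
    [0, -0.006, 0],
    [0, -0.006, 0],
    [0, -0.006, 0],
    [0, -0.006, 0],
    [0, -0.006, 0],
    [0, -0.006, 0],
    [0, -0.006, 0],
    [0, -0.006, 0],
    [0, -0.006, 0],
    [0, -0.006, 0],
    [0, -0.006, 0],
    [0, -0.006, 0]
  ],
  "jaw": [-0.65, -0.65, -0.65, -0.65, -0.65, -0.65, -0.4, -0.2, 0, 1, 1, 1, 1, 1],
  "squeeze": 30
}}

```text
clock: 18.77
tool_pos: [0.6524, 0.1314, 0.028]
tcp_rot: [-0.0, 0.259, 0.966, -0.001]
wrist_force: [0.9, 1.3, -0.8]
finger_gap: 0.624
gripper_force: 33.0
```

Run:
```python
from h import *
st();p=observe()['tool_pos'];print(plan(p+[0,0,.11],150))
```

```text
t 18.8 pos [0.6524 0.1314 0.028 ] yaw 149.98 F [ 0.9  1.3 -0.8] M [-0.05 -0.02  0.03] gap 0.624 gf 33.0 q [ 0.02  0.62  1.48 -0.    1.05 -1.02]
([0.0002, -0.0014, -0.55], [-0.0016, -0.0002, -0.0002])
```

{"op": "step_arm", "data": {
  "dp": [
    [0, 0, -0.1],
    [0, 0, -0.25],
    [0, 0, -0.4],
    [0, 0, -0.55],
    [-0.15, -0.3, -0.6],
    [-0.3, -0.6, -0.6],
    [-0.4, -0.8, -0.6],
    [-0.4, -0.9, -0.6],
    [-0.4, -0.9, -0.6],
    [-0.4, -0.9, -0.6],
    [-0.4, -0.9, -0.6],
    [-0.4, -0.9, -0.6],
    [-0.4, -0.9, -0.6],
    [-0.4, -0.9, -0.6]
  ],
  "dr": [
    [0, 0, 0],
    [0, 0, 0],
    [0, 0, 0],
    [0, 0, 0],
    [0, 0, 0.1],
    [0, 0, 0.2],
    [0, 0, 0.3],
    [0, 0, 0.4],
    [0, 0, 0.45],
    [0, 0, 0.5],
    [0, 0, 0.55],
    [0, 0, 0.6],
    [0, 0, 0.682],
    [0, 0, 0.682]
  ],
  "jaw": [1, 1, 1, 1, 1, 1, 1, 1, 1, 1, 1, 1, 1, 1]
}}

```text
clock: 19.93
tool_pos: [0.6316, -0.0644, 0.148]
tcp_rot: [-0.0, 0.717, 0.697, -0.001]
wrist_force: [-0.2, -0.7, -1.8]
finger_gap: 0.623
gripper_force: 33.2
```

{"op": "step_arm", "data": {
  "dp": [
    [0, 0, 0],
    [0, 0, 0]
  ],
  "dr": [
    [0, 0, 0],
    [0, 0, 0]
  ],
  "jaw": [1, 1]
}}

```text
clock: 20.1
tool_pos: [0.6316, -0.0641, 0.148]
tcp_rot: [-0.0, 0.714, 0.7, -0.001]
wrist_force: [0.6, -0.7, -0.3]
finger_gap: 0.629
gripper_force: 33.2
```

Run:
```python
from h import *
st();print(plan([.6235,-.159,.041],88.6))
```

```text
t 20.1 pos [ 0.6316 -0.0641  0.148 ] yaw 88.8 F [ 0.6 -0.7 -0.3] M [ 0.   -0.02  0.  ] gap 0.629 gf 33.2 q [-0.29  0.4   1.52 -0.    1.22 -0.26]
([-0.474, -0.0296, 0.5359], [-0.0014, 0.0013, 0.0022])
```

{"op": "step_arm", "data": {
  "dp": [
    [-0.15, -0.03, 0],
    [-0.3, -0.03, 0],
    [-0.43, -0.03, 0.05],
    [-0.474, -0.03, 0.15],
    [-0.474, -0.03, 0.3],
    [-0.474, -0.03, 0.4],
    [-0.474, -0.03, 0.48],
    [-0.474, -0.03, 0.52],
    [-0.474, -0.03, 0.538],
    [-0.474, -0.03, 0.538],
    [-0.474, -0.03, 0.538],
    [-0.474, -0.03, 0.538],
    [-0.474, -0.03, 0.538],
    [-0.474, -0.03, 0.538]
  ],
  "dr": [
    [0, 0, 0.002],
    [0, 0, 0.002],
    [0, 0, 0.002],
    [0, 0, 0.002],
    [0, 0, 0.002],
    [0, 0, 0.002],
    [0, 0, 0.002],
    [0, 0, 0.002],
    [0, 0, 0.002],
    [0, 0, 0.002],
    [0, 0, 0.002],
    [0, 0, 0.002],
    [0, 0, 0.002],
    [0, 0, 0.002]
  ],
  "jaw": [1, 1, 1, 1, 1, 1, 1, 1, 1, 1, -0.45, -0.5, -0.5, -0.5]
}}

```text
clock: 21.27
tool_pos: [0.6239, -0.1594, 0.0419]
tcp_rot: [0.001, 0.717, 0.697, -0.001]
wrist_force: [0.3, 0.4, 0.1]
finger_gap: 0.75
gripper_force: 0.0
```

{"op": "step_arm", "data": {
  "dp": [
    [0, 0, -0.05],
    [0, 0, -0.15],
    [0, 0, -0.3],
    [0, 0, -0.5],
    [0, 0, -0.6],
    [0.2, 0, -0.6],
    [0.4, 0, -0.6],
    [0.6, 0, -0.6],
    [0.8, 0, -0.6],
    [0.9, 0, -0.6],
    [0.9, 0, -0.6],
    [0.9, 0, -0.6],
    [0.9, 0, -0.6]
  ],
  "dr": [
    [0, 0, 0],
    [0, 0, 0],
    [0, 0, 0],
    [0, 0, 0],
    [0, 0, 0],
    [0, 0, -0.1],
    [0, 0, -0.2],
    [0, 0, -0.3],
    [0, 0, -0.4],
    [0, 0, -0.5],
    [0, 0, -0.6],
    [0, 0, -0.68],
    [0, 0, -0.68]
  ],
  "jaw": [-0.5, -0.5, -0.5, -0.5, -0.5, -0.5, -0.5, -0.6, -0.65, -0.65, -0.65, -0.65, -0.65]
}}

```text
clock: 22.35
tool_pos: [0.6285, 0.0221, 0.1615]
tcp_rot: [-0.0, 0.291, 0.957, -0.001]
wrist_force: [-0.7, -0.0, -0.2]
finger_gap: 0.828
gripper_force: 0.0
```

Run:
```python
from h import *
im=cups();cv2.imwrite('pics/t6.png',im);st();print(plan([.648,.233,.11],150))
```

```text
px [225.  232.9] world [0.5437 0.2242] discpx 21.4
px [224.9 268.1] world [0.4533 0.2244] discpx 13.8
px [181.2 271.3] world [0.4478 0.3366] discpx 18.2
t 22.4 pos [0.6285 0.0217 0.1614] yaw 146.56 F [-0.   0.6  0. ] M [ 0.   -0.01  0.  ] gap 0.829 gf 0.0 q [-0.15  0.37  1.53 -0.    1.24 -1.14]
([0.501, 0.9359, 0.2545], [-0.0015, 0.0002, -0.0382])
```

Run:
```python
import cv2
im=cv2.imread('pics/t6.png');cv2.imwrite('pics/t6c.png',cv2.resize(im[130:310,160:440],(790,508),interpolation=cv2.INTER_CUBIC))
```

```text
(no output)
```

View pics/t6c.png

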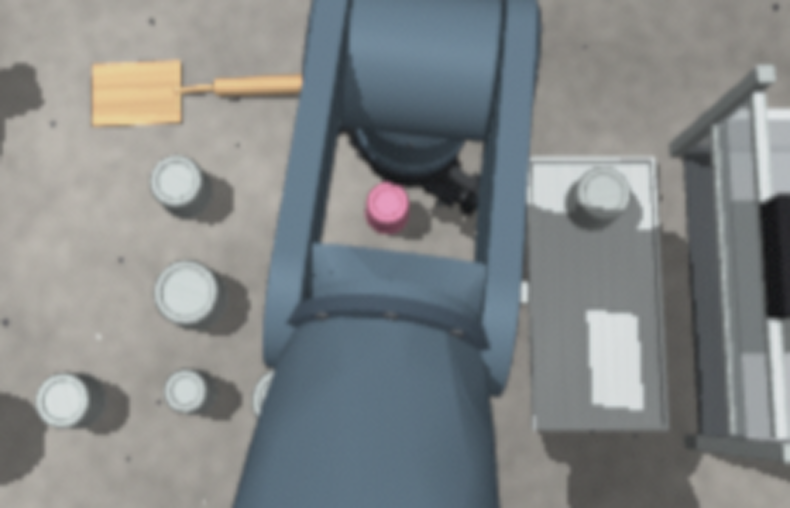

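The view shows cup 1 standing on the tray. Cup m1 is still near pixel (222,194) and hasn't moved.

{"op": "step_arm", "data": {
  "dp": [
    [0.5, 0.936, 0],
    [0.5, 0.936, 0],
    [0.5, 0.936, 0],
    [0.5, 0.936, 0],
    [0.5, 0.936, 0],
    [0.5, 0.936, 0],
    [0.5, 0.936, 0],
    [0.5, 0.936, 0.1],
    [0.5, 0.936, 0.2],
    [0.5, 0.936, 0.2],
    [0.5, 0.936, 0.2]
  ],
  "dr": [
    [0, 0, -0.038],
    [0, 0, -0.038],
    [0, 0, -0.038],
    [0, 0, -0.038],
    [0, 0, -0.038],
    [0, 0, -0.038],
    [0, 0, -0.038],
    [0, 0, -0.038],
    [0, 0, -0.038],
    [0, 0, -0.038],
    [0, 0, -0.038]
  ],
  "jaw": [-0.65, -0.65, -0.65, -0.65, -0.65, -0.65, -0.65, -0.65, -0.65, -0.65, -0.65]
}}

```text
clock: 23.32
tool_pos: [0.6502, 0.2303, 0.1188]
tcp_rot: [-0.002, 0.267, 0.964, -0.002]
wrist_force: [-0.5, -0.4, -0.3]
finger_gap: 0.828
gripper_force: 0.0
```

```bash
cat >> h.py <<'E'
def wcup(g,z=.06):
    """circle fit of a cup top near world guess g in the wrist picture"""
    K,W=cam('wrist');im=read_camera('wrist');u0=w2px(K,W,[*g,z]);e=w2px(K,W,[g[0]+.027,g[1],z]);r=np.linalg.norm(e-u0)
    x,y=(u0-1.8*r).astype(int).clip(0);s=3
    c=cv2.resize(cv2.cvtColor(im,cv2.COLOR_BGR2GRAY)[y:y+int(3.6*r),x:x+int(3.6*r)],None,fx=s,fy=s,interpolation=cv2.INTER_CUBIC)
    h=cv2.HoughCircles(cv2.medianBlur(c,5),cv2.HOUGH_GRADIENT,1,20,param1=80,param2=18,minRadius=int(.88*r*s),maxRadius=int(1.12*r*s))
    for q in ([] if h is None else h[0][:4]): print('circle',px2w(K,W,(q[:2]+.5)/s-.5+[x,y],z).round(4),'d',(54*q[2]/s/r).round(1))
    return im
E
python3 - <<'E'
from h import *
st();cv2.imwrite('pics/w7.png',wcup((.648,.233)));print(plan([.648,.233,.028],150))
E
```

```text
t 23.3 pos [0.6502 0.2303 0.1188] yaw 148.98 F [-0.5 -0.4 -0.3] M [-0.   -0.06 -0.07] gap 0.828 gf 0.0 q [ 0.17  0.55  1.38 -0.    1.22 -0.86]
circle [0.6472 0.2351 0.06  ] d 47.5
circle [0.6514 0.2314 0.06  ] d 56.6
circle [0.6336 0.2396 0.06  ] d 52.3
circle [0.6519 0.2357 0.06  ] d 50.2
([0.0197, 0.0028, 0.4616], [-0.002, -0.0006, -0.0111])
```

{"op": "step_arm", "data": {
  "dp": [
    [0.02, 0, 0.1],
    [0.02, 0, 0.2],
    [0.02, 0, 0.3],
    [0.02, 0, 0.4],
    [0.02, 0, 0.455],
    [0.02, 0, 0.455],
    [0.02, 0, 0.455],
    [0.02, 0, 0.455],
    [0.02, 0, 0.455],
    [0.02, 0, 0.455],
    [0.02, 0, 0.455],
    [0.02, 0, 0.455],
    [0.02, 0, 0.455]
  ],
  "dr": [
    [0, 0, 0],
    [0, 0, 0],
    [0, 0, 0],
    [0, 0, 0],
    [0, 0, 0],
    [0, 0, 0],
    [0, 0, 0],
    [0, 0, 0],
    [0, 0, 0],
    [0, 0, 0],
    [0, 0, 0],
    [0, 0, 0],
    [0, 0, 0]
  ],
  "jaw": [-0.65, -0.65, -0.65, -0.65, -0.65, -0.4, -0.3, -0.2, 0, 1, 1, 1, 1],
  "squeeze": 30
}}

```text
clock: 24.45
tool_pos: [0.6484, 0.234, 0.0301]
tcp_rot: [0.0, 0.266, 0.964, -0.001]
wrist_force: [-0.8, 0.1, 5.6]
finger_gap: 0.624
gripper_force: 32.1
```

Run:
```python
from h import *
st();print(plan([.56,.04,.17],88.6))
```

```text
t 24.4 pos [0.6484 0.234  0.0301] yaw 149.14 F [-0.8  0.1  5.6] M [-0.04  0.12 -0.01] gap 0.624 gf 32.1 q [ 0.18  0.66  1.41 -0.    1.08 -0.86]
([-0.1189, -1.0605, -0.6976], [-0.0006, 0.001, 0.6726])
```

{"op": "step_arm", "data": {
  "dp": [
    [0, 0, -0.1],
    [0, 0, -0.25],
    [0, 0, -0.4],
    [0, 0, -0.55],
    [0, -0.2, -0.65],
    [-0.05, -0.4, -0.65],
    [-0.1, -0.6, -0.65],
    [-0.12, -0.8, -0.65],
    [-0.12, -1, -0.65],
    [-0.12, -1, -0.65],
    [-0.12, -1, -0.65],
    [-0.12, -1, -0.65],
    [-0.12, -1, -0.65],
    [-0.12, -1, -0.65],
    [-0.12, -1, -0.65]
  ],
  "dr": [
    [0, 0, 0],
    [0, 0, 0],
    [0, 0, 0],
    [0, 0, 0],
    [0, 0, 0.1],
    [0, 0, 0.2],
    [0, 0, 0.3],
    [0, 0, 0.4],
    [0, 0, 0.45],
    [0, 0, 0.5],
    [0, 0, 0.55],
    [0, 0, 0.6],
    [0, 0, 0.673],
    [0, 0, 0.673],
    [0, 0, 0.673]
  ],
  "jaw": [1, 1, 1, 1, 1, 1, 1, 1, 1, 1, 1, 1, 1, 1, 1]
}}

```text
clock: 25.7
tool_pos: [0.5655, 0.0502, 0.1591]
tcp_rot: [-0.0, 0.715, 0.699, -0.002]
wrist_force: [-0.2, 0.8, -1.7]
finger_gap: 0.626
gripper_force: 32.3
```

Run:
```python
from h import *
st();print(plan([.5385,-.157,.043],88.6))
```

```text
t 25.7 pos [0.5655 0.0502 0.1591] yaw 88.75 F [-0.2  0.8 -1.7] M [ 0.02 -0.02 -0.01] gap 0.626 gf 32.3 q [-0.12  0.25  1.69 -0.    1.2  -0.1 ]
([-1.0376, -0.111, 0.5828], [-0.0016, 0.0013, 0.0017])
```

{"op": "step_arm", "data": {
  "dp": [
    [-0.15, -0.02, 0],
    [-0.35, -0.05, 0],
    [-0.55, -0.08, 0],
    [-0.75, -0.1, 0],
    [-0.9, -0.11, 0.1],
    [-1, -0.11, 0.2],
    [-1, -0.11, 0.3],
    [-1, -0.11, 0.3],
    [-1, -0.11, 0.3]
  ],
  "dr": [
    [0, 0, 0],
    [0, 0, 0],
    [0, 0, 0],
    [0, 0, 0],
    [0, 0, 0],
    [0, 0, 0],
    [0, 0, 0],
    [0, 0, 0],
    [0, 0, 0]
  ],
  "jaw": [1, 1, 1, 1, 1, 1, 1, 1, 1]
}}

```text
clock: 26.45
tool_pos: [0.5375, -0.1488, 0.0986]
tcp_rot: [-0.002, 0.715, 0.699, -0.002]
wrist_force: [0.7, 0.4, -1.4]
finger_gap: 0.624
gripper_force: 32.4
```

Run:
```python
from h import *
st();print(plan([.5385,-.157,.0425],88.6))
```

```text
t 26.4 pos [ 0.5375 -0.1488  0.0986] yaw 88.66 F [ 0.7  0.4 -1.4] M [0.01 0.   0.04] gap 0.624 gf 32.4 q [-0.48  0.31  1.75 -0.    1.08 -0.46]
([-0.041, 0.0073, 0.2807], [-0.0033, 0.0002, 0.0007])
```

{"op": "step_arm", "data": {
  "dp": [
    [-0.041, 0.007, 0.07],
    [-0.041, 0.007, 0.14],
    [-0.041, 0.007, 0.2],
    [-0.041, 0.007, 0.25],
    [-0.041, 0.007, 0.28],
    [-0.041, 0.007, 0.28],
    [-0.041, 0.007, 0.28],
    [-0.041, 0.007, 0.28],
    [-0.041, 0.007, 0.28],
    [-0.041, 0.007, 0.28]
  ],
  "dr": [
    [-0.003, 0, 0],
    [-0.003, 0, 0],
    [-0.003, 0, 0],
    [-0.003, 0, 0],
    [-0.003, 0, 0],
    [-0.003, 0, 0],
    [-0.003, 0, 0],
    [-0.003, 0, 0],
    [-0.003, 0, 0],
    [-0.003, 0, 0]
  ],
  "jaw": [1, 1, 1, 1, 1, 1, -0.45, -0.5, -0.5, -0.5]
}}

```text
clock: 27.28
tool_pos: [0.5403, -0.1579, 0.0445]
tcp_rot: [0.002, 0.716, 0.698, 0.0]
wrist_force: [-0.7, -0.5, 0.4]
finger_gap: 0.748
gripper_force: 0.0
```

{"op": "step_arm", "data": {
  "dp": [
    [0, 0, -0.05],
    [0, 0, -0.15],
    [0, 0, -0.3],
    [0, 0, -0.5],
    [0, 0, -0.6],
    [0.2, 0, -0.6],
    [0.4, 0, -0.6],
    [0.6, 0, -0.6],
    [0.8, 0.1, -0.6],
    [0.95, 0.2, -0.6],
    [0.95, 0.2, -0.6],
    [0.95, 0.2, -0.6],
    [0.95, 0.2, -0.6],
    [0.95, 0.2, -0.6]
  ],
  "dr": [
    [0, 0, 0],
    [0, 0, 0],
    [0, 0, 0],
    [0, 0, 0],
    [0, 0, 0],
    [0, 0, 0],
    [0, 0, 0],
    [0, 0, 0],
    [0, 0, 0],
    [0, 0, 0],
    [0, 0, 0],
    [0, 0, 0],
    [0, 0, 0],
    [0, 0, 0]
  ],
  "jaw": [-0.5, -0.5, -0.5, -0.5, -0.5, -0.5, -0.5, -0.6, -0.65, -0.65, -0.65, -0.65, -0.65, -0.65]
}}

```text
clock: 28.45
tool_pos: [0.5837, 0.0306, 0.1637]
tcp_rot: [0.002, 0.716, 0.698, -0.0]
wrist_force: [-0.7, 0.3, -0.4]
finger_gap: 0.825
gripper_force: 0.0
```

Run:
```python
from h import *
im=cups();cv2.imwrite('pics/t8.png',im);st();print(plan([.447,.335,.15],88.6))
```

```text
px [225.1 232.9] world [0.5436 0.224 ] discpx 21.2
px [375.7 269.9] world [ 0.4393 -0.1594] discpx 23.4
px [224.9 268.1] world [0.4533 0.2244] discpx 13.6
px [169.5 283.2] world [0.4188 0.366 ] discpx 17.8
t 28.5 pos [0.5837 0.0303 0.1637] yaw 88.48 F [ 0.5  0.3 -0.4] M [0.04 0.03 0.01] gap 0.826 gf 0.0 q [-0.15  0.28  1.65 -0.    1.21 -0.12]
([1.5047, -0.724, 0.0633], [0.0016, 0.0015, -0.0014])
```

Cup m3 was knocked about 4 cm, from (0.447,0.335) to (0.418,0.365), and now sits closer to the jar. I'll move over it and measure again.

{"op": "step_arm", "data": {
  "dp": [
    [0.5, -0.2, -0.1],
    [0.9, -0.5, -0.15],
    [0.9, -0.8, -0.15],
    [0.9, -0.8, -0.15],
    [0.9, -0.8, -0.15],
    [0.9, -0.8, -0.15],
    [0.9, -0.8, -0.15],
    [0.9, -0.8, -0.15]
  ],
  "dr": [
    [0, 0, 0],
    [0, 0, 0],
    [0, 0, 0],
    [0, 0, 0],
    [0, 0, 0],
    [0, 0, 0],
    [0, 0, 0],
    [0, 0, 0]
  ],
  "jaw": [-0.65, -0.65, -0.65, -0.65, -0.65, -0.65, -0.65, -0.65]
}}

```text
clock: 29.17
tool_pos: [0.4276, 0.2158, 0.1932]
tcp_rot: [0.002, 0.715, 0.699, 0.001]
wrist_force: [0.5, 0.1, -0.6]
finger_gap: 0.823
gripper_force: 0.0
```

Run:
```python
from h import *
st();print(plan([.419,.34,.20],88.6))
```

```text
t 29.2 pos [0.4276 0.2158 0.1932] yaw 88.66 F [ 0.5  0.1 -0.6] M [ 0.01 -0.01 -0.01] gap 0.823 gf 0.0 q [ 0.22  0.01  1.89 -0.    1.24  0.25]
([0.6197, -0.0572, -0.0354], [0.0024, 0.0013, 0.0007])
```

{"op": "step_arm", "data": {
  "dp": [
    [0.3, -0.057, -0.03],
    [0.62, -0.057, -0.03],
    [0.62, -0.057, -0.03],
    [0.62, -0.057, -0.03],
    [0.62, -0.057, -0.03],
    [0.62, -0.057, -0.03],
    [0.62, -0.057, -0.03],
    [0.62, -0.057, -0.03]
  ],
  "dr": [
    [0.002, 0, 0],
    [0.002, 0, 0],
    [0.002, 0, 0],
    [0.002, 0, 0],
    [0.002, 0, 0],
    [0.002, 0, 0],
    [0.002, 0, 0],
    [0.002, 0, 0]
  ],
  "jaw": [-0.65, -0.65, -0.65, -0.65, -0.65, -0.65, -0.65, -0.65]
}}

```text
clock: 29.83
tool_pos: [0.421, 0.3381, 0.1982]
tcp_rot: [0.001, 0.717, 0.697, -0.001]
wrist_force: [0.0, 0.4, -0.2]
finger_gap: 0.826
gripper_force: 0.0
```

Run:
```python
from h import *
st();K,W=cam('wrist');np.savez('w9.npz',K=K,W=W);im=read_camera('wrist');cv2.imwrite('pics/w9.png',im);cv2.imwrite('pics/w9b.png',cv2.resize(im,(800,600),interpolation=cv2.INTER_CUBIC))
print(w2px(K,W,[.418,.364,.06])/.7)
```

```text
t 29.8 pos [0.421  0.3381 0.1982] yaw 88.42 F [ 0.   0.4 -0.2] M [0.02 0.01 0.02] gap 0.826 gf 0.0 q [ 0.46  0.15  1.73 -0.    1.26  0.49]
[392.73405473 242.78852709]
```

View pics/w9b.png

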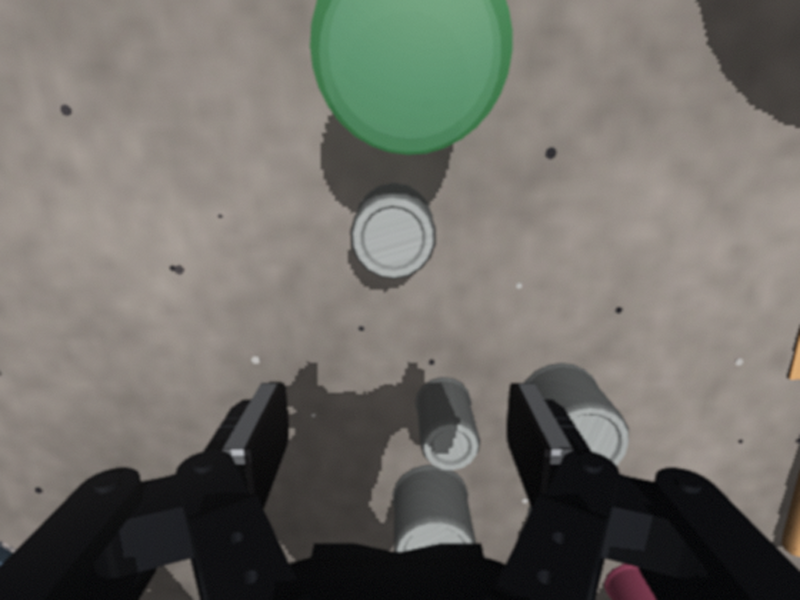

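Run:
```python
from h import *
d=np.load('w9.npz');K,W=d['K'],d['W']
print(px2w(K,W,(393*.7,236*.7),.06),px2w(K,W,(410*.7,153*.7),.1),px2w(K,W,(411*.7,45*.7),.107))
print(plan([.418,.360,.12],88.4),plan([.418,.360,.038],88.4))
```

```text
[0.4182764  0.36795398 0.06      ] [0.42794491 0.41402979 0.1       ] [0.42905076 0.45782778 0.107     ]
([0.1088, -0.0173, 0.3917], [-0.0003, 0.0015, 0.0003]) ([0.1097, -0.0171, 0.8017], [-0.0003, 0.0015, 0.0003])
```

{"op": "step_arm", "data": {
  "dp": [
    [0.11, -0.017, 0.15],
    [0.11, -0.017, 0.3],
    [0.11, -0.017, 0.4],
    [0.11, -0.017, 0.5],
    [0.11, -0.017, 0.6],
    [0.11, -0.017, 0.68],
    [0.11, -0.017, 0.75],
    [0.11, -0.017, 0.8],
    [0.11, -0.017, 0.8],
    [0.11, -0.017, 0.8],
    [0.11, -0.017, 0.8],
    [0.11, -0.017, 0.8],
    [0.11, -0.017, 0.8],
    [0.11, -0.017, 0.8],
    [0.11, -0.017, 0.8],
    [0.11, -0.017, 0.8]
  ],
  "dr": [
    [0, 0, 0],
    [0, 0, 0],
    [0, 0, 0],
    [0, 0, 0],
    [0, 0, 0],
    [0, 0, 0],
    [0, 0, 0],
    [0, 0, 0],
    [0, 0, 0],
    [0, 0, 0],
    [0, 0, 0],
    [0, 0, 0],
    [0, 0, 0],
    [0, 0, 0],
    [0, 0, 0],
    [0, 0, 0]
  ],
  "jaw": [-0.65, -0.65, -0.65, -0.65, -0.65, -0.65, -0.65, -0.65, -0.45, -0.35, -0.2, 0, 1, 1, 1, 1],
  "squeeze": 35
}}

```text
clock: 31.22
tool_pos: [0.4178, 0.3618, 0.0391]
tcp_rot: [0.001, 0.716, 0.698, -0.0]
wrist_force: [0.6, -0.2, 4.9]
finger_gap: 0.621
gripper_force: 37.3
```

Run:
```python
from h import *
st();print(plan([.44,.17,.18],88.6),plan([.4535,-.155,.18],88.6))
```

```text
t 31.2 pos [0.4178 0.3618 0.0391] yaw 88.57 F [ 0.6 -0.2  4.9] M [-0.12  0.15 -0.  ] gap 0.621 gf 37.3 q [ 0.5   0.4   1.79 -0.    0.95  0.53]
([-0.9571, 0.1351, -0.703], [0.0004, 0.0009, -0.0003]) ([-2.58, 0.243, -0.7005], [0.0004, 0.0009, -0.0003])
```

{"op": "step_arm", "data": {
  "dp": [
    [0, 0, -0.1],
    [0, 0, -0.25],
    [0, 0, -0.4],
    [0, 0, -0.55],
    [0, 0, -0.68],
    [-0.1, 0, -0.7],
    [-0.25, 0.02, -0.7],
    [-0.4, 0.04, -0.7],
    [-0.55, 0.07, -0.7],
    [-0.7, 0.1, -0.7],
    [-0.85, 0.12, -0.7],
    [-0.98, 0.12, -0.7],
    [-0.98, 0.12, -0.7],
    [-0.98, 0.12, -0.7]
  ],
  "dr": [
    [0, 0, 0],
    [0, 0, 0],
    [0, 0, 0],
    [0, 0, 0],
    [0, 0, 0],
    [0, 0, 0],
    [0, 0, 0],
    [0, 0, 0],
    [0, 0, 0],
    [0, 0, 0],
    [0, 0, 0],
    [0, 0, 0],
    [0, 0, 0],
    [0, 0, 0]
  ],
  "jaw": [1, 1, 1, 1, 1, 1, 1, 1, 1, 1, 1, 1, 1, 1]
}}

```text
clock: 32.38
tool_pos: [0.4365, 0.1643, 0.1786]
tcp_rot: [0.0, 0.717, 0.697, -0.001]
wrist_force: [0.9, -0.2, -1.2]
finger_gap: 0.619
gripper_force: 37.1
```

{"op": "step_arm", "data": {
  "dp": [
    [-0.15, 0.01, 0],
    [-0.3, 0.03, 0],
    [-0.45, 0.05, 0],
    [-0.6, 0.07, 0],
    [-0.75, 0.09, 0],
    [-0.9, 0.1, 0],
    [-1, 0.1, 0],
    [-1, 0.1, 0],
    [-1, 0.1, 0]
  ],
  "dr": [
    [0, 0, 0],
    [0, 0, 0],
    [0, 0, 0],
    [0, 0, 0],
    [0, 0, 0],
    [0, 0, 0],
    [0, 0, 0],
    [0, 0, 0],
    [0, 0, 0]
  ],
  "jaw": [1, 1, 1, 1, 1, 1, 1, 1, 1]
}}

```text
clock: 33.13
tool_pos: [0.4517, -0.035, 0.179]
tcp_rot: [0.0, 0.716, 0.698, -0.001]
wrist_force: [0.4, 0.8, -0.7]
finger_gap: 0.617
gripper_force: 37.1
```

Run:
```python
from h import *
st();print(plan([.4535,-.160,.052],88.6))
```

```text
t 33.1 pos [ 0.4517 -0.035   0.179 ] yaw 88.49 F [ 0.4  0.8 -0.7] M [-0.   -0.05  0.01] gap 0.617 gf 37.1 q [-0.34 -0.03  1.96 -0.    1.21 -0.31]
([-0.6238, 0.0258, 0.6359], [-0.0004, 0.0009, -0.0012])
```

{"op": "step_arm", "data": {
  "dp": [
    [-0.15, 0.01, 0],
    [-0.35, 0.02, 0],
    [-0.55, 0.026, 0.05],
    [-0.624, 0.026, 0.15],
    [-0.624, 0.026, 0.3],
    [-0.624, 0.026, 0.42],
    [-0.624, 0.026, 0.52],
    [-0.624, 0.026, 0.59],
    [-0.624, 0.026, 0.62],
    [-0.624, 0.026, 0.634],
    [-0.624, 0.026, 0.634],
    [-0.624, 0.026, 0.634],
    [-0.624, 0.026, 0.634],
    [-0.624, 0.026, 0.634],
    [-0.624, 0.026, 0.634],
    [-0.624, 0.026, 0.634]
  ],
  "dr": [
    [0, 0, 0],
    [0, 0, 0],
    [0, 0, 0],
    [0, 0, 0],
    [0, 0, 0],
    [0, 0, 0],
    [0, 0, 0],
    [0, 0, 0],
    [0, 0, 0],
    [0, 0, 0],
    [0, 0, 0],
    [0, 0, 0],
    [0, 0, 0],
    [0, 0, 0],
    [0, 0, 0],
    [0, 0, 0]
  ],
  "jaw": [1, 1, 1, 1, 1, 1, 1, 1, 1, 1, 1, 1, -0.45, -0.5, -0.5, -0.5]
}}

```text
clock: 34.47
tool_pos: [0.4539, -0.1606, 0.0532]
tcp_rot: [0.001, 0.716, 0.698, -0.001]
wrist_force: [0.7, 0.5, 0.6]
finger_gap: 0.752
gripper_force: 0.0
```

{"op": "step_arm", "data": {
  "dp": [
    [0, 0, -0.05],
    [0, 0, -0.15],
    [0, 0, -0.3],
    [0, 0, -0.5],
    [0, 0, -0.7],
    [0.2, -0.1, -0.7],
    [0.4, -0.2, -0.7],
    [0.6, -0.3, -0.7],
    [0.85, -0.43, -0.7],
    [0.85, -0.43, -0.7],
    [0.85, -0.43, -0.7],
    [0.85, -0.43, -0.7]
  ],
  "dr": [
    [0, 0, 0],
    [0, 0, 0],
    [0, 0, 0],
    [0, 0, 0],
    [0, 0, 0],
    [0, 0, 0],
    [0, 0, 0],
    [0, 0, 0],
    [0, 0, 0],
    [0, 0, 0],
    [0, 0, 0],
    [0, 0, 0]
  ],
  "jaw": [-0.5, -0.5, -0.5, -0.5, -0.5, -0.5, 0, 0.2, 0.2, 0.2, 0.2, 0.2]
}}

```text
clock: 35.47
tool_pos: [0.3717, 0.0129, 0.1931]
tcp_rot: [0.001, 0.715, 0.699, -0.0]
wrist_force: [0.1, 0.1, 0.6]
finger_gap: 0.399
gripper_force: 0.0
```

Run:
```python
from h import *
im=cups();cv2.imwrite('pics/t10.png',im);st();print(plan([.5423,-.0018,.061],88.8))
cv2.imwrite('pics/s10.png',cv2.resize(read_camera('scene'),(800,600),interpolation=cv2.INTER_CUBIC))
```

```text
px [225.4 233.1] world [0.5431 0.2231] discpx 20.1
px [260.5 271.6] world [0.4421 0.1334] discpx 20.4
px [225. 268.] world [0.4534 0.224 ] discpx 12.8
t 35.5 pos [0.3723 0.012  0.1932] yaw 88.64 F [0.6 0.4 0.2] M [-0.08  0.01 -0.01] gap 0.403 gf 0.0 q [-0.29 -0.26  2.13 -0.    1.27 -0.26]
([-0.0471, 0.8504, 0.6623], [0.001, 0.0018, -0.0018])
```

View pics/s10.png

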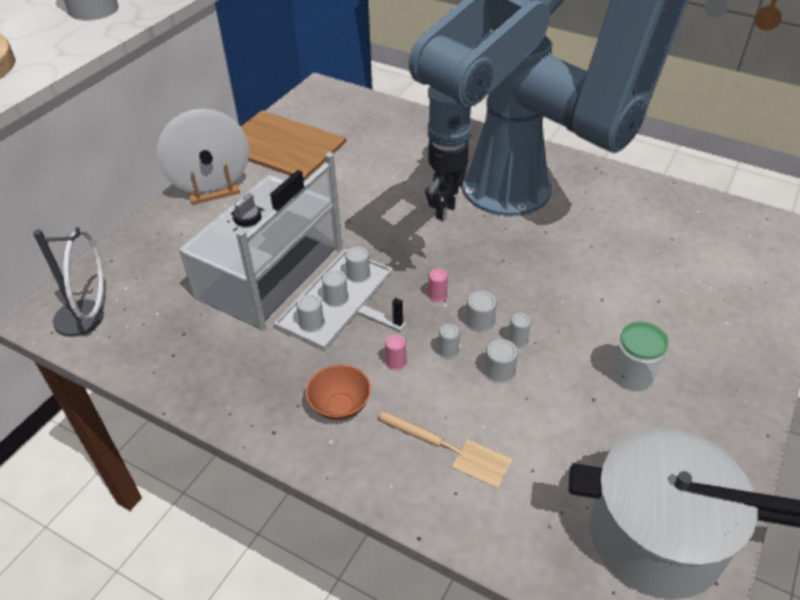

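All three cups stand on the tray and the sash is up. Next I grip the tray handle and push it home.

{"op": "step_arm", "data": {
  "dp": [
    [-0.02, 0.25, 0],
    [-0.04, 0.5, 0],
    [-0.047, 0.75, 0],
    [-0.047, 0.85, 0.1],
    [-0.047, 0.85, 0.25],
    [-0.047, 0.85, 0.4],
    [-0.047, 0.85, 0.4],
    [-0.047, 0.85, 0.5],
    [-0.047, 0.85, 0.6],
    [-0.047, 0.85, 0.662],
    [-0.047, 0.85, 0.662],
    [-0.047, 0.85, 0.662]
  ],
  "dr": [
    [0, 0, 0],
    [0, 0, 0],
    [0, 0, 0],
    [0, 0, 0],
    [0, 0, 0],
    [0, 0, 0],
    [0, 0, 0],
    [0, 0, 0],
    [0, 0, 0],
    [0, 0, 0],
    [0, 0, 0],
    [0, 0, 0]
  ],
  "jaw": [0.2, 0.2, 0.2, 0.2, 0.2, 0.2, 0.2, 0.2, 0.2, 0.2, 0.2, 0.2]
}}

```text
clock: 36.57
tool_pos: [0.5416, -0.0024, 0.0603]
tcp_rot: [0.0, 0.716, 0.698, -0.001]
wrist_force: [0.1, 0.1, -0.0]
finger_gap: 0.405
gripper_force: 0.0
```

{"op": "step_arm", "data": {
  "dp": [
    [0, 0, 0],
    [0, 0, 0],
    [0, 0, 0],
    [0, 0, 0],
    [0, 0, 0],
    [0, 0, 0]
  ],
  "dr": [
    [0, 0, 0],
    [0, 0, 0],
    [0, 0, 0],
    [0, 0, 0],
    [0, 0, 0],
    [0, 0, 0]
  ],
  "jaw": [0.5, 1, 1, 1, 1, 1],
  "squeeze": 40
}}

```text
clock: 37.07
tool_pos: [0.5423, -0.0022, 0.0616]
tcp_rot: [0.002, 0.716, 0.698, -0.001]
wrist_force: [-3.9, -2.0, 6.7]
finger_gap: 0.152
gripper_force: 39.7
```

Run:
```python
from h import *
st();p=observe()['tool_pos'];print(plan(p+np.array([-.0239*.175,-.175,0]),88.6))
```

```text
t 37.1 pos [ 0.5423 -0.0022  0.0616] yaw 88.59 F [-3.9 -2.   6.7] M [-0.17  0.54  0.04] gap 0.152 gf 39.7 q [-0.22  0.34  1.81 -0.    0.99 -0.2 ]
([-0.8752, 0.0006, 0.0026], [0.0009, 0.0019, -0.0001])
```

{"op": "step_arm", "data": {
  "dp": [
    [-0.02, 0, 0],
    [-0.05, 0, 0],
    [-0.09, 0, 0],
    [-0.14, 0, 0],
    [-0.19, 0, 0],
    [-0.24, 0, 0],
    [-0.29, 0, 0],
    [-0.34, 0, 0],
    [-0.39, 0, 0],
    [-0.44, 0, 0],
    [-0.49, 0, 0],
    [-0.54, 0, 0],
    [-0.59, 0, 0],
    [-0.64, 0, 0],
    [-0.69, 0, 0],
    [-0.74, 0, 0],
    [-0.78, 0, 0],
    [-0.81, 0, 0],
    [-0.84, 0, 0],
    [-0.86, 0, 0]
  ],
  "dr": [
    [0, 0, 0],
    [0, 0, 0],
    [0, 0, 0],
    [0, 0, 0],
    [0, 0, 0],
    [0, 0, 0],
    [0, 0, 0],
    [0, 0, 0],
    [0, 0, 0],
    [0, 0, 0],
    [0, 0, 0],
    [0, 0, 0],
    [0, 0, 0],
    [0, 0, 0],
    [0, 0, 0],
    [0, 0, 0],
    [0, 0, 0],
    [0, 0, 0],
    [0, 0, 0],
    [0, 0, 0]
  ],
  "jaw": [1, 1, 1, 1, 1, 1, 1, 1, 1, 1, 1, 1, 1, 1, 1, 1, 1, 1, 1, 1]
}}

```text
clock: 38.73
tool_pos: [0.5382, -0.1747, 0.0616]
tcp_rot: [0.002, 0.716, 0.698, -0.0]
wrist_force: [-0.6, 1.3, 5.6]
finger_gap: 0.159
gripper_force: 39.5
```

{"op": "step_arm", "data": {
  "dp": [
    [-0.01, 0, 0],
    [-0.02, 0, 0],
    [-0.03, 0, 0],
    [-0.04, 0, 0],
    [-0.045, 0, 0],
    [-0.045, 0, 0]
  ],
  "dr": [
    [0, 0, 0],
    [0, 0, 0],
    [0, 0, 0],
    [0, 0, 0],
    [0, 0, 0],
    [0, 0, 0]
  ],
  "jaw": [1, 1, 1, 1, 1, 1]
}}

```text
clock: 39.23
tool_pos: [0.5381, -0.1823, 0.0616]
tcp_rot: [0.001, 0.716, 0.698, 0.0]
wrist_force: [-0.7, 6.1, 7.4]
finger_gap: 0.161
gripper_force: 39.8
```

{"op": "step_arm", "data": {
  "dp": [
    [-0.005, 0, 0],
    [-0.01, 0, 0],
    [-0.01, 0, 0]
  ],
  "dr": [
    [0, 0, 0],
    [0, 0, 0],
    [0, 0, 0]
  ],
  "jaw": [1, 1, 1]
}}

```text
clock: 39.48
tool_pos: [0.538, -0.1823, 0.0616]
tcp_rot: [-0.0, 0.716, 0.698, 0.001]
wrist_force: [0.8, 14.4, 10.1]
finger_gap: 0.155
gripper_force: 40.3
```

{"op": "step_arm", "data": {
  "dp": [
    [0.012, 0, 0],
    [0.012, 0, 0],
    [0.012, 0, 0],
    [0.012, 0, 0],
    [0.012, 0, 0],
    [0.012, 0, -0.1],
    [0.012, 0, -0.25],
    [0.1, 0, -0.4],
    [0.2, 0, -0.6],
    [0.3, 0, -0.8],
    [0.3, 0, -0.95],
    [0.3, 0, -1],
    [0.3, 0, -1],
    [0.3, 0, -1]
  ],
  "dr": [
    [0, 0, 0],
    [0, 0, 0],
    [0, 0, 0],
    [0, 0, 0],
    [0, 0, 0],
    [0, 0, 0],
    [0, 0, 0],
    [0, 0, 0],
    [0, 0, 0],
    [0, 0, 0],
    [0, 0, 0],
    [0, 0, 0],
    [0, 0, 0],
    [0, 0, 0]
  ],
  "jaw": [0.4, 0.3, 0.2, 0.2, 0.2, 0.2, 0.2, 0.2, 0.2, 0.2, 0.2, 0.2, 0.2, 0.2]
}}

```text
clock: 40.65
tool_pos: [0.5384, -0.1247, 0.2597]
tcp_rot: [0.001, 0.716, 0.698, -0.001]
wrist_force: [-0.7, -0.2, -0.7]
finger_gap: 0.402
gripper_force: 0.0
```

Run:
```python
from h import *
st();print(plan([.536,-.17,.345],-1.4))
```

```text
t 40.6 pos [ 0.5384 -0.1247  0.2597] yaw 88.55 F [-0.7 -0.2 -0.7] M [0.06 0.02 0.  ] gap 0.402 gf 0.0 q [-0.44  0.11  1.64 -0.    1.39 -0.42]
([-0.2276, -0.0066, -0.426], [0.0011, 0.0013, 0.9994])
```

{"op": "step_arm", "data": {
  "dp": [
    [0, 0, -0.15],
    [0, 0, -0.3],
    [0, 0, -0.426],
    [0, 0, -0.426],
    [0, 0, -0.426],
    [0, 0, -0.426],
    [0, 0, -0.426],
    [0, 0, -0.426],
    [0, 0, -0.426],
    [0, 0, -0.426],
    [0, 0, -0.426],
    [0, 0, -0.426],
    [0, 0, -0.426],
    [0, 0, -0.426],
    [0, 0, -0.426],
    [0, 0, -0.426],
    [0, 0, -0.426]
  ],
  "dr": [
    [0, 0, 0],
    [0, 0, 0],
    [0, 0, -1],
    [0, 0, -1],
    [0, 0, -1],
    [0, 0, -1],
    [0, 0, -1],
    [0, 0, -1],
    [0, 0, -1],
    [0, 0, -1],
    [0, 0, -1],
    [0, 0, -1],
    [0, 0, -1],
    [0, 0, -1],
    [0, 0, -1],
    [0, 0, -1],
    [0, 0, -1]
  ],
  "jaw": [-0.4, -0.4, -0.4, -0.4, -0.4, -0.4, -0.4, -0.4, -0.4, -0.4, -0.4, -0.4, -0.4, -0.4, -0.4, -0.4, -0.4]
}}

```text
clock: 42.07
tool_pos: [0.5379, -0.1245, 0.3426]
tcp_rot: [-0.002, 0.014, 1.0, -0.0]
wrist_force: [-0.6, 0.1, -0.1]
finger_gap: 0.696
gripper_force: 0.0
```

Run:
```python
from h import *
st();print(plan([.5355,-.248,.345],178.6),plan([.5355,-.248,.2585],178.6))
im=read_camera('top');cv2.imwrite('pics/t11.png',im);cv2.imwrite('pics/t11c.png',cv2.resize(im[150:300,360:510],(600,600),interpolation=cv2.INTER_CUBIC))
```

```text
t 42.1 pos [ 0.5379 -0.1245  0.3426] yaw 178.38 F [-0.6  0.1 -0.1] M [-0.01  0.04 -0.01] gap 0.696 gf 0.0 q [-0.44  0.06  1.53 -0.    1.55 -1.98]
([-0.0055, -0.6177, -0.0116], [-0.0003, -0.0028, -0.0024]) ([-0.0074, -0.6176, 0.4209], [-0.0003, -0.0028, -0.0024])
```

View pics/t11c.png

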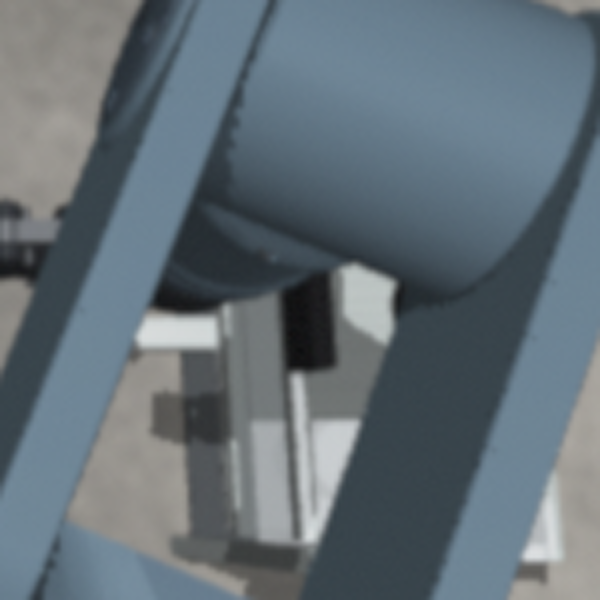

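{"op": "step_arm", "data": {
  "dp": [
    [-0.006, -0.2, 0],
    [-0.006, -0.4, 0],
    [-0.006, -0.618, 0],
    [-0.006, -0.618, 0],
    [-0.006, -0.618, 0.1],
    [-0.006, -0.618, 0.2],
    [-0.006, -0.618, 0.3],
    [-0.006, -0.618, 0.37],
    [-0.006, -0.618, 0.42],
    [-0.006, -0.618, 0.42],
    [-0.006, -0.618, 0.42],
    [-0.006, -0.618, 0.42],
    [-0.006, -0.618, 0.42],
    [-0.006, -0.618, 0.42],
    [-0.006, -0.618, 0.42],
    [-0.006, -0.618, 0.42],
    [-0.006, -0.618, 0.42]
  ],
  "dr": [
    [0, 0, 0],
    [0, -0.002, -0.002],
    [0, -0.002, -0.002],
    [0, -0.002, -0.002],
    [0, -0.002, -0.002],
    [0, -0.002, -0.002],
    [0, -0.002, -0.002],
    [0, -0.002, -0.002],
    [0, -0.002, -0.002],
    [0, -0.002, -0.002],
    [0, -0.002, -0.002],
    [0, -0.002, -0.002],
    [0, -0.002, -0.002],
    [0, -0.002, -0.002],
    [0, -0.002, -0.002],
    [0, -0.002, -0.002],
    [0, -0.002, -0.002]
  ],
  "jaw": [-0.4, -0.4, -0.4, -0.4, -0.4, -0.4, -0.4, -0.4, -0.4, 0, 0.2, 0.4, 0.6, 1, 1, 1, 1],
  "squeeze": 60
}}

```text
clock: 43.53
tool_pos: [0.5372, -0.248, 0.2627]
tcp_rot: [0.002, 0.011, 1.0, -0.001]
wrist_force: [0.8, 1.8, 4.8]
finger_gap: 0.156
gripper_force: 60.0
```

Run:
```python
from h import *
st()
```

```text
t 43.5 pos [ 0.5372 -0.248   0.2627] yaw 178.75 F [0.8 1.8 4.8] M [ 0.39 -0.2  -0.12] gap 0.156 gf 60.0 q [-0.63  0.2   1.54  0.    1.4  -2.18]
```

{"op": "step_arm", "data": {
  "dp": [
    [0, 0, 0.03],
    [0, 0, 0.07],
    [0, 0, 0.11],
    [0, 0, 0.15],
    [0, 0, 0.19],
    [0, 0, 0.23],
    [0, 0, 0.27],
    [0, 0, 0.31],
    [0, 0, 0.35],
    [0, 0, 0.39],
    [0, 0, 0.43],
    [0, 0, 0.46],
    [0, 0, 0.48],
    [0, 0, 0.48]
  ],
  "dr": [
    [0, 0, 0],
    [0, 0, 0],
    [0, 0, 0],
    [0, 0, 0],
    [0, 0, 0],
    [0, 0, 0],
    [0, 0, 0],
    [0, 0, 0],
    [0, 0, 0],
    [0, 0, 0],
    [0, 0, 0],
    [0, 0, 0],
    [0, 0, 0],
    [0, 0, 0]
  ],
  "jaw": [1, 1, 1, 1, 1, 1, 1, 1, 1, 1, 1, 1, 1, 1]
}}

```text
clock: 44.7
tool_pos: [0.5372, -0.2479, 0.1647]
tcp_rot: [0.002, 0.011, 1.0, -0.001]
wrist_force: [5.6, 1.3, -4.7]
finger_gap: 0.151
gripper_force: 58.9
```

{"op": "step_arm", "data": {
  "dp": [
    [0, 0, 0.01],
    [0, 0, 0.02],
    [0, 0, 0.025],
    [0, 0, 0.025]
  ],
  "dr": [
    [0, 0, 0],
    [0, 0, 0],
    [0, 0, 0],
    [0, 0, 0]
  ],
  "jaw": [1, 1, 1, 1]
}}

```text
clock: 45.03
tool_pos: [0.5373, -0.248, 0.1639]
tcp_rot: [0.002, 0.011, 1.0, -0.001]
wrist_force: [-6.8, 9.4, 22.2]
finger_gap: 0.156
gripper_force: 62.5
```

{"op": "step_arm", "data": {
  "dp": [
    [0, 0, -0.01],
    [0, 0, -0.01],
    [0, 0, -0.01],
    [0, 0, -0.01],
    [0, 0, -0.1],
    [0, 0, -0.25],
    [0, 0, -0.4],
    [0, 0, -0.5],
    [0, -0.15, -0.5],
    [0, -0.35, -0.5],
    [-0.002, -0.55, -0.5],
    [-0.002, -0.61, -0.5],
    [-0.002, -0.61, -0.5],
    [-0.002, -0.61, -0.5]
  ],
  "dr": [
    [0, 0, 0],
    [0, 0, 0],
    [0, 0, 0],
    [0, 0, 0],
    [0, 0, 0],
    [0, 0, 0],
    [0, 0, 0],
    [0, 0, 0],
    [0, 0, 0],
    [0, 0, 0],
    [0, 0, 0],
    [0, 0, 0],
    [0, 0, 0],
    [0, 0, 0]
  ],
  "jaw": [0, -0.2, -0.4, -0.4, -0.4, -0.4, -0.4, -0.4, -0.4, -0.4, -0.4, -0.4, -0.4, -0.4]
}}

```text
clock: 46.2
tool_pos: [0.5338, -0.3701, 0.2596]
tcp_rot: [0.001, 0.012, 1.0, -0.0]
wrist_force: [-0.5, 0.5, -0.5]
finger_gap: 0.699
gripper_force: 0.0
```

Run:
```python
from h import *
st();print(plan([.534,-.370,.178],178.6))
K,W=cam('wrist')
im=read_camera('wrist');cv2.imwrite('pics/w12.png',im)
print('dial',w2px(K,W,[.533,-.371,.19]),'hL/hR top closed',w2px(K,W,[.5785,-.2495,.182]),w2px(K,W,[.491,-.2475,.182]))
a=im;b=read_camera('top')[150:300,360:510]
a=cv2.resize(a,(560,420));b=cv2.resize(b,(240,240))
c=np.zeros((420,800,3),np.uint8);c[:,:560]=a;c[:240,560:]=b;cv2.imwrite('pics/v12.png',c)
```

```text
t 46.2 pos [ 0.5338 -0.3701  0.2596] yaw 178.65 F [-0.5  0.5 -0.5] M [-0.04 -0.03 -0.04] gap 0.699 gf 0.0 q [-0.79  0.33  1.39  0.    1.43 -2.34]
([-0.0006, 0.0007, 0.4079], [-0.0002, 0.0008, 0.0006])
dial [277.03922795 230.3716087 ] hL/hR top closed [447.4265895  281.42522685] [469.0334323  160.06587313]
```

View pics/v12.png

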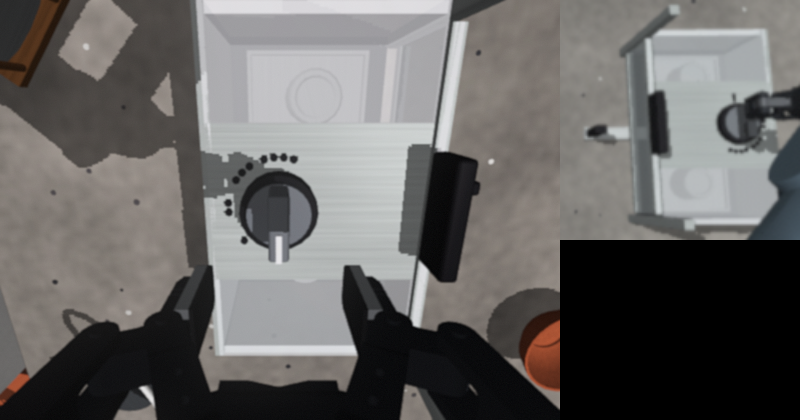

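The last picture shows the dial on the dash, the sash down on the roof, the tray handle in, and the cups upright inside. Now I turn the dial to three dots, which is +135° clockwise.

{"op": "step_arm", "data": {
  "dp": [
    [0, 0, 0.1],
    [0, 0, 0.2],
    [0, 0, 0.28],
    [0, 0, 0.35],
    [0, 0, 0.39],
    [0, 0, 0.408],
    [0, 0, 0.408],
    [0, 0, 0.408],
    [0, 0, 0.408],
    [0, 0, 0.408],
    [0, 0, 0.408],
    [0, 0, 0.408],
    [0, 0, 0.408],
    [0, 0, 0.408],
    [0, 0, 0.408]
  ],
  "dr": [
    [0, 0, 0],
    [0, 0, 0],
    [0, 0, 0],
    [0, 0, 0],
    [0, 0, 0],
    [0, 0, 0],
    [0, 0, 0],
    [0, 0, 0],
    [0, 0, 0],
    [0, 0, 0],
    [0, 0, 0],
    [0, 0, 0],
    [0, 0, 0],
    [0, 0, 0],
    [0, 0, 0]
  ],
  "jaw": [-0.4, -0.4, -0.4, -0.4, -0.4, -0.4, 0, 0.2, 0.4, 0.6, 1, 1, 1, 1, 1],
  "squeeze": 50
}}

```text
clock: 47.55
tool_pos: [0.5351, -0.37, 0.1805]
tcp_rot: [0.002, 0.011, 1.0, -0.001]
wrist_force: [-0.3, 3.1, 5.4]
finger_gap: 0.153
gripper_force: 49.7
```

{"op": "step_arm", "data": {
  "dp": [
    [0, 0, 0],
    [0, 0, 0],
    [0, 0, 0],
    [0, 0, 0],
    [0, 0, 0],
    [0, 0, 0],
    [0, 0, 0],
    [0, 0, 0],
    [0, 0, 0],
    [0, 0, 0],
    [0, 0, 0],
    [0, 0, 0],
    [0, 0, 0],
    [0, 0, 0],
    [0, 0, 0],
    [0, 0, 0]
  ],
  "dr": [
    [0, 0, 0.05],
    [0, 0, 0.1],
    [0, 0, 0.15],
    [0, 0, 0.2],
    [0, 0, 0.25],
    [0, 0, 0.3],
    [0, 0, 0.35],
    [0, 0, 0.4],
    [0, 0, 0.45],
    [0, 0, 0.5],
    [0, 0, 0.55],
    [0, 0, 0.6],
    [0, 0, 0.65],
    [0, 0, 0.7],
    [0, 0, 0.75],
    [0, 0, 0.75]
  ],
  "jaw": [1, 1, 1, 1, 1, 1, 1, 1, 1, 1, 1, 1, 1, 1, 1, 1]
}}

```text
clock: 48.88
tool_pos: [0.5341, -0.3712, 0.1805]
tcp_rot: [0.002, 0.566, 0.824, -0.001]
wrist_force: [-4.2, -0.7, 6.2]
finger_gap: 0.151
gripper_force: 50.1
```

{"op": "step_arm", "data": {
  "dp": [
    [0, 0, 0],
    [0, 0, 0],
    [0, 0, 0],
    [0, 0, 0],
    [0, 0, 0],
    [0, 0, 0],
    [0, 0, 0],
    [0, 0, 0],
    [0, 0, 0],
    [0, 0, 0],
    [0, 0, 0],
    [0, 0, 0],
    [0, 0, 0],
    [0, 0, 0],
    [0, 0, 0],
    [0, 0, 0],
    [0, 0, 0]
  ],
  "dr": [
    [0, 0, 0.05],
    [0, 0, 0.1],
    [0, 0, 0.15],
    [0, 0, 0.2],
    [0, 0, 0.25],
    [0, 0, 0.3],
    [0, 0, 0.35],
    [0, 0, 0.4],
    [0, 0, 0.45],
    [0, 0, 0.5],
    [0, 0, 0.55],
    [0, 0, 0.6],
    [0, 0, 0.65],
    [0, 0, 0.7],
    [0, 0, 0.75],
    [0, 0, 0.75],
    [0, 0, 0.75]
  ],
  "jaw": [1, 1, 1, 1, 1, 1, 1, 1, 1, 1, 1, 1, 1, 1, 1, 1, 1]
}}

```text
clock: 50.3
tool_pos: [0.5326, -0.3708, 0.1805]
tcp_rot: [0.001, 0.928, 0.372, -0.001]
wrist_force: [-10.5, 1.6, 9.4]
finger_gap: 0.15
gripper_force: 50.7
```

Run:
```python
from h import *
st()
```

```text
t 50.3 pos [ 0.5326 -0.3708  0.1805] yaw 43.7 F [-10.5   1.6   9.4] M [ 0.45  1.87 -0.05] gap 0.15 gf 50.7 q [-0.79  0.39  1.46 -0.    1.29  0.02]
```

{"op": "step_arm", "data": {
  "dp": [
    [0, 0, 0],
    [0, 0, 0],
    [0, 0, 0],
    [0, 0, 0],
    [0, 0, 0],
    [0, 0, -0.1],
    [0, 0, -0.25],
    [0, 0, -0.4],
    [0, 0, -0.6],
    [0, 0, -0.8],
    [0, 0, -0.8],
    [0, 0, -0.8]
  ],
  "dr": [
    [0, 0, 0],
    [0, 0, 0],
    [0, 0, 0],
    [0, 0, 0],
    [0, 0, 0],
    [0, 0, 0],
    [0, 0, 0],
    [0, 0, 0],
    [0, 0, 0],
    [0, 0, 0],
    [0, 0, 0],
    [0, 0, 0]
  ],
  "jaw": [0.3, 0, -0.2, -0.4, -0.4, -0.4, -0.4, -0.4, -0.4, -0.4, -0.4, -0.4]
}}

```text
clock: 51.3
tool_pos: [0.5354, -0.3708, 0.3433]
tcp_rot: [0.005, 0.928, 0.373, 0.002]
wrist_force: [-0.3, 0.3, -1.7]
finger_gap: 0.7
gripper_force: 0.0
```

Run:
```python
from h import *
st();K,W=cam('wrist');im=read_camera('wrist');cv2.imwrite('pics/w13.png',im)
g=im.min(2);c=w2px(K,W,[.533,-.371,.193])
# mean brightness along each of the 8 ray directions on the bar-top plane; the pointer's white line stands out
for k in range(8):
    a=np.deg2rad(-1.4-45*k);d=np.array([np.cos(a),np.sin(a),0])
    v=[int(g[tuple(np.round(w2px(K,W,np.array([.533,-.371,.193])+r*d)).astype(int)[::-1])]) for r in np.arange(.006,.024,.003)]
    print('detent',k,v)
# tray handle / cups / sash in the top view versus expectation
t=read_camera('top');cv2.imwrite('pics/t13.png',t);K2,W2=cam('top')
for n,p in {'trayhandle home':[.538,-.184,.081],'+20mm':[.538,-.164,.081],'sash h':[.5355,-.248,.182]}.items():
    u=np.round(w2px(K2,W2,p)).astype(int);print(n,u,t[u[1]-2:u[1]+3:2,u[0]-6:u[0]+8:2].min(2).tolist())
```

```text
t 51.3 pos [ 0.5354 -0.3708  0.3433] yaw 43.76 F [-0.3  0.3 -1.7] M [-0.01 -0.03  0.03] gap 0.7 gf 0.0 q [-0.79  0.28  1.28  0.    1.57  0.02]
detent 0 [102, 67, 63, 88, 114, 113, 108]
detent 1 [65, 79, 113, 114, 108, 33, 91]
detent 2 [99, 65, 70, 74, 68, 173, 179]
detent 3 [218, 217, 216, 216, 216, 217, 146]
detent 4 [119, 104, 96, 101, 55, 159, 30]
detent 5 [107, 109, 114, 114, 113, 71, 44]
detent 6 [114, 107, 108, 114, 114, 114, 113]
detent 7 [113, 112, 114, 113, 114, 114, 61]
trayhandle home [385 230] [[124, 100, 77, 74, 75, 109, 138], [65, 31, 39, 39, 40, 117, 185], [22, 24, 34, 36, 45, 119, 197]]
+20mm [377 230] [[123, 126, 133, 135, 124, 100, 77], [122, 127, 153, 129, 65, 31, 39], [123, 127, 137, 64, 22, 24, 34]]
sash h [423 226] [[22, 22, 32, 38, 45, 118, 172], [23, 20, 34, 38, 44, 119, 171], [22, 22, 32, 39, 44, 119, 171]]
```

```bash
python3 -c "
from bench import finish_job;print(finish_job())"
```

```text
the job is handed in; nothing more can be done
None
```

The job is handed in, with the dial switched off before loading. All three middle-size cups stand upside down on the tray (one was knocked about 4 cm and re-found), the tray is home, the sash is down, and the dial was turned last, to three dots.

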